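# Load a driver cover rim-down in the test fixture and start the test

## Robot

A 7-joint arm with a two-finger parallel gripper is mounted at the origin on the work surface. World frame = base frame: x ahead of the robot, y to its left, z up, the work surface at z = 0. Lengths are in m, angles in rad, forces in N, time in s.
With the tool pointing down it reaches from about 0.4 to 0.85 m from the base axis. Payload 10.4 kg.
Tool frame: the origin (TCP) lies on the centre line of the jaws, within the pads' length; the fingertips stand 17 mm ahead of it and the grasp point (between the pads) lies 2 mm behind it; z points along the fingers, y is the line along which they close (so a half turn about z gives the same grasp; the last joint's range is limited). The gripper opens to 85 mm and grips with 20 to 120 N. Pads are 22 mm wide; open, the fingers measure 114 mm over their backs; the gripper's body (76 mm by 85 mm) begins 54 mm behind the grasp point. The pads swing forward as they close: fully open they stand 13 mm farther back than shut.
Start: joints at [1.243, 0.332, -0.065, 1.46, 0.022, 1.35, -0.088], TCP at [0.188, -0.596, 0.223] pointing down, gripper open.
Joint ranges: [-2.6, 2.6], [-0.5, 2.12], [-1.47, 1.34], [0.16, 2.42], [-1.27, 4.41], [0.06, 2.06], [-2.6, 2.6]. Speed limits (rad/s): [2.22, 2.22, 2.79, 2.79, 3.14, 3.14, 3.14].

## Interface

Orientations are given as a unit quaternion [x, y, z, w].
In Python, from workcell import sensors, imaging, order, spotter gives the robot as it stands. The module is installed in compiled form; this text tells all that it offers.
- The arm moves only by the shell command python3 -m inch 'ROWS' [FORCE]. ROWS is JSON, a list that holds one entry, the list of rows, each a list of 7 numbers: the shift along the tool's x, y, z in m, then the turn, a rotation vector about the tool's x, y, z in rad, then the closure, from -1 (fully open) to 1 (shut). In form: [[[x, y, z, ax, ay, az, hand], ...]]. A call has 1 to 10 rows; each row is the pose to reach, as a shift and turn from the pose commanded when the call began, along the tool's axes at that moment; what a row does not reach only later rows make up. A row lasts 1/10 s, in which the tool goes at most 50 mm and 8.59 degrees, less where a joint would pass 70% of its speed; a pose out of reach is approached as far as the arm can. A call with a gripper value outside its range is refused whole. The fingers move at their own pace and stop on an object; FORCE is the grip in N (left out, the last holds). Time passes only in rows, so rows that repeat a pose let the fingers close. It gives the time, the measured TCP pose, the force, the opening and the grip force at its end, in the units of the state.
- sensors.get_obs(): the state, without advancing time (a new reading comes with each control period).
- imaging.camera(name): name is "side" or "top" or "wrist"; returns the picture (384x512x3 uint8, blue, green, red); there is no depth.
- imaging.calibration(name): a dict with "mtx" (3x3 intrinsics, pixels), "R" (3x3) and "t" (3): a world point X has camera coordinates R X + t; the wrist camera has in their place "tool_from_camera" (4x4, takes a point from camera to tool coordinates, whose origin is the TCP and whose axes are the flange's). Camera axes: x right, y down, z forward; pixel columns grow to the right and rows downward; lengths in m; the calibration is good to about 2 mm. A picture is of the moment at which its call begins: read the wrist's pose just before it. calibration takes no time and is no camera call.
- order.hand_in(): hands the job in; it is judged then, once.
Trained networks look in the newest picture that a camera, given by its name, has taken for a name from the list of things; names that differ only in an ending like _2 or _b are one class to them, and where a whole thing is asked for, a point or a joint stands for the part that bears it (a point fixed in the world has none). Each returns a list of dicts, best first, with "conf" (0 to 1); they miss things now and then, are a little off and sometimes report something else, mostly with a low value. They report only what shows in the picture. A call takes as long as a camera call. They do not tell look-alikes from the thing itself.
- spotter.look_for(label, camera): "pixel" ([column, row] in pixels, amid what is visible of it).
The state is a dict: "clock": time; "joint_pos": joint angles; "joint_velocities": joint speeds; "tau": joint torques, N m; "position": TCP position; "ee_rot": TCP orientation; "ft_force": force on the tool from outside, world axes, zero at the start; "torque": the same for the moment, N m; "grip_width": opening from 0.0 (shut) to 1.0 (fully open); "grasp_force": force on a finger pad.
Only numpy, scipy, OpenCV 4.12 (cv2) and the standard library are available. Lean on these libraries where they do the work, as an engineer would, in place of code of your own. Each camera call takes 0.05 s, during which the arm holds its last target. There are 200 camera calls.

## Task

Take the white driver cover from the sloped stand and set it gently in the shallow pocket of the grey test fixture, flanged open rim down and lying flat on the pocket floor (either end first), and let go of it. Then take the stylus from its holder and push the recessed test button in the fixture fully down with the stylus tip, and put the stylus back in its holder, collar resting on the holder. The cover must stay in place and the other things on the bench must be left alone.

Things in the scene. Friction and masses are not known exactly. Their poses are not given: they have to be found in the camera images.
- cover: White plastic shell, open on one face, about 0.12 kg. Origin: centre of the open rim's plane; z points to the closed face, x along, y across. Flange round the rim: 110 (x) by 64 (y) mm, z 0 to 5 mm; body above: 100 by 52 mm, closed face at z = 35 mm, marked with three thin grey lines. Can be gripped across its 52 mm. At first it leans on the stand, rim against the backrest, +x up the slope.
- stand: Fixed metal stand, base plate 130 by 90 by 10 mm; origin under its centre, z up. Its backrest (36 mm wide) rises at 60 deg from level towards +x; a ledge (40 mm wide, 26 mm deep) stands square to it at its foot. The leaning cover's origin is at x = -2.5 mm, z = 78 mm, its z axis along the stand's -x (0.87) and up (0.5). Draw it off along its own z, then up.
- fixture: Fixed grey test fixture, base 150 by 150 by 30 mm; origin under its centre, z up. On top, at y = +30 mm, the shallow aluminium-walled pocket; at y = -50 mm, a black button well.
- pocket (a point): Centre of the pocket's floor, 30 mm above the bench; axes as the fixture's. The pocket is 114 mm along x by 68 mm along y inside, 8 mm deep, walls 7 to 8 mm thick. The cover's flange fits inside with 2 mm to spare on each side.
- well_mouth (a point): Centre of the button well's mouth, 52 mm above the bench. The well is a 16 mm square opening in a 34 mm square black housing, which stands 22 mm above the fixture's base. The button is sunk 12 mm below this mouth; fingers do not fit in.
- button_top (a point): Centre of the top of the round grey test button (13 mm diameter) inside the well; 40 mm above the bench when not pressed, it moves down with the button.
- test_button (a joint): Travel of the spring button in m: 0 released, 0.006 fully down. Pushed straight down; it needs about 1 N to start and 4.5 N to reach the stop, and springs back.
- stylus: Upright loose stylus, 60 g. Origin: centre of the collar's underside; z up its axis. Below: steel shaft 8 mm diameter, tip at z = -60 mm (6 mm diameter). Above: grey collar 32 mm diameter, 5 mm thick, then a round grey handle 18 mm diameter, z 5 to 80 mm. At first it stands in the holder, collar resting on the holder's top.
- stylus_tip (a point): Centre of the stylus's tip end.
- holder: Fixed black block 70 by 70 by 70 mm with one upright hole, 17 mm diameter and 64 mm deep, in the middle of its top. Origin under its centre; hole mouth 70 mm above it.
- spool: Bystander: white-flanged wire spool standing on end, 64 mm diameter, 52 mm high; origin under its centre.
- tape: Bystander: cardboard-brown roll lying flat, 90 mm outside diameter, 24 mm high; origin under its centre.
- meter: Bystander: black hand meter lying flat, 150 by 75 by 35 mm; origin under its centre.
- bin: Bystander: black open parts bin, 130 by 110 by 50 mm; origin under its centre.
There are look-alikes about, which are no part of the job. What is shaped like the cover but blue or green is not meant.

How it is judged:
On the way, in this order (a step that is already met when the one before it is completed fails the run):
1. the cover lies rim down, flat on the pocket floor, and has been let go (angle between cover's own z axis and vertical below 0.07 rad and horizontal distance between cover and pocket below 0.005 m and z of cover in the frame of pocket between -0.003 and 0.003 m and angle between the x axis of cover and the x axis of fixture, either way round below 0.09 rad and linear speed of cover below 0.02 m/s and contact force between the fingers and cover below 0.05 N), for 0.2 s.
2. with the cover seated and let go, the stylus tip holds the test button pressed (at least 4.5 mm of its 6 mm) (angle between cover's own z axis and vertical below 0.07 rad and horizontal distance between cover and pocket below 0.005 m and z of cover in the frame of pocket between -0.003 and 0.003 m and angle between the x axis of cover and the x axis of fixture, either way round below 0.09 rad and contact force between the fingers and cover below 0.05 N and value of joint test_button above 0.0045 m and distance between stylus_tip and button_top below 0.01 m and contact force between stylus and fixture above 0.5 N), for 0.05 s.
At the end, for the whole second after the job is handed in: Cover rim down in the pocket: upright within 0.07 rad, centred within 5 mm, rim within 3 mm of the floor, lengthwise within 0.09 rad (either way round), still, released. Stylus in its holder: within 0.1 rad of upright, 8 mm of the hole, collar within 3 mm of the top, still. Button up (under 1.5 mm) (all of step 1 and angle between stylus's own z axis and vertical below 0.1 rad and horizontal distance between stylus and holder below 0.008 m and z of stylus in the frame of holder between 0.067 and 0.073 m and linear speed of stylus below 0.02 m/s and value of joint test_button below 0.0015 m); the robot touches nothing.
It fails at once if the spool is moved by more than 40 mm (distance of spool from where it was at the start of the episode above 0.04 m).
It fails at once if the tape is moved by more than 40 mm (distance of tape from where it was at the start of the episode above 0.04 m).
It fails at once if the meter is moved by more than 40 mm (distance of meter from where it was at the start of the episode above 0.04 m).
It fails at once if the bin is moved by more than 40 mm (distance of bin from where it was at the start of the episode above 0.04 m).
It fails at once if the cover is dropped or thrown into the pocket (falling free at over 0.5 m/s, a drop of about 13 mm) (horizontal distance between cover and pocket below 0.1 m and contact force between the fingers and cover below 0.02 N and linear speed of cover above 0.5 m/s).
It also fails if it takes over 61 s, if anything falls off the work surface, if the arm or the gripper's body presses on something with over 40 N, if the wrist force passes 120 N, or if a joint passes its speed limit or range.

## Working session

There is one attempt and no reset: what is moved stays moved. The work goes in short steps, Python scripts to look and compute and a shell command to move; the robot and the scene stay as the last step left them, time stands still between calls to the robot, and variables do not carry over. Pictures are saved under pics/ and viewed, at most 10 in all, crops included, and the job is handed in when it is done.

```bash
mkdir -p pics; python3 - <<'E'
from workcell import sensors, imaging, spotter
import cv2, numpy as np
o=sensors.get_obs(); print({k:np.round(v,3).tolist() for k,v in o.items()})
a=imaging.camera("top"); b=imaging.camera("side")
cv2.imwrite("pics/top.png",cv2.resize(a,(800,600),interpolation=cv2.INTER_CUBIC)); cv2.imwrite("pics/side.png",cv2.resize(b,(800,600),interpolation=cv2.INTER_CUBIC))
np.save("top.npy",a);np.save("side.npy",b)
for n in("top","side"):
    c=imaging.calibration(n); print(n,{k:np.round(v,4).tolist() for k,v in c.items()})
    for l in("cover","stand","fixture","stylus","holder"):
        print(l,[(np.round(d["pixel"]).tolist(),round(d["conf"],2)) for d in spotter.look_for(l,n)])
print(imaging.calibration("wrist"))
E
```

```text
{'clock': 0.0, 'joint_pos': [1.243, 0.333, -0.065, 1.461, 0.022, 1.35, -0.088], 'joint_velocities': [0.001, 0.0, -0.001, -0.001, 0.001, 0.0, 0.002], 'tau': [-0.001, -62.546, 0.049, -39.16, 0.016, 0.01, 0.0], 'position': [0.187, -0.596, 0.222], 'ee_rot': [0.988, 0.152, -0.0, -0.001], 'ft_force': [-0.18, 0.222, 1.304], 'torque': [-0.035, 0.053, 0.005], 'grasp_force': 0.0, 'grip_width': 1.001}
top {'mtx': [[427.8338, 0.0, 251.9102], [0.0, 427.8338, 190.4098], [0.0, 0.0, 1.0]], 'R': [[0.0005, -1.0, 0.0094], [-0.9951, -0.0014, -0.0987], [0.0987, -0.0093, -0.9951]], 't': [0.0003, 0.44, 1.3439]}
cover [([337.0, 228.0], 0.81), ([346.0, 110.0], 0.8), ([365.0, 267.0], 0.74), ([327.0, 166.0], 0.59), ([317.0, 164.0], 0.19)]
stand [([317.0, 163.0], 0.85)]
fixture [([177.0, 165.0], 0.66)]
stylus [([253.0, 151.0], 0.67)]
holder [([251.0, 152.0], 0.82), ([177.0, 164.0], 0.38)]
side {'mtx': [[478.7118, 0.0, 252.091], [0.0, 478.7118, 195.4844], [0.0, 0.0, 1.0]], 'R': [[-0.7484, -0.663, -0.0189], [-0.428, 0.5044, -0.7499], [0.5067, -0.5531, -0.6613]], 't': [0.3498, 0.231, 1.3457]}
cover [([330.0, 179.0], 0.8), ([288.0, 146.0], 0.71), ([263.0, 137.0], 0.59), ([367.0, 175.0], 0.44)]
stand [([280.0, 168.0], 0.63)]
fixture [([183.0, 236.0], 0.66)]
stylus []
holder [([232.0, 184.0], 0.56)]
{'mtx': array([[296.76344219,   0.        , 255.20306288],
       [  0.        , 296.76344219, 194.24678204],
       [  0.        ,   0.        ,   1.        ]]), 'tool_from_camera': array([[-2.86302668e-04, -9.50846952e-01, -3.09661092e-01,
         7.98240336e-02],
       [ 9.99998663e-01, -7.70839542e-04,  1.44237735e-03,
         8.77966179e-04],
       [-1.61017912e-03, -3.09660265e-01,  9.50845901e-01,
        -1.51606247e-01],
       [ 0.00000000e+00,  0.00000000e+00,  0.00000000e+00,
         1.00000000e+00]])}
```

View pics/top.png

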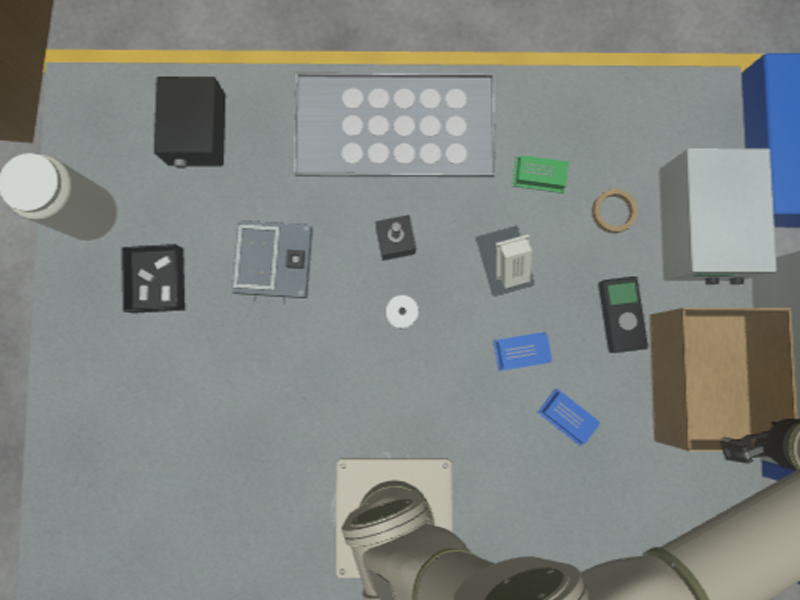

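View pics/side.png

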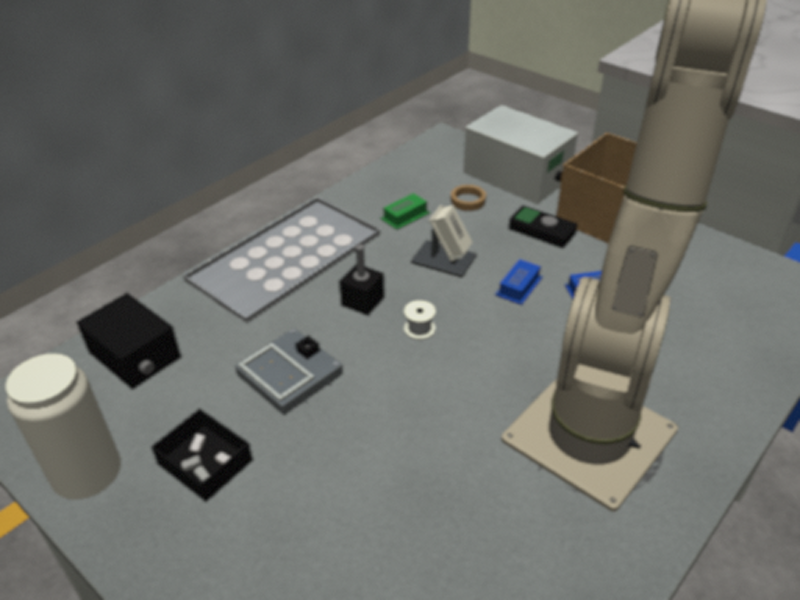

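The top picture has four cover-shaped candidates, at these pixels (800-wide view): blue (522,352), blue (568,417), green (540,173) and white (513,260). The white one leans on the stand with three grey lines on its face, so it fits the description. The fixture is at (272,260), the holder with stylus at (396,237) and the spool at (402,311). The side picture agrees, with the white cover at (452,233).

Next I'll get rough positions and an enlarged crop.

```bash
cat > h.py <<'E'
import numpy as np, cv2
from scipy.spatial.transform import Rotation as Rn
from workcell import sensors, imaging, spotter
def cal(n,o=None):
    c=imaging.calibration(n); K=np.array(c["mtx"])
    if n!="wrist": return K,np.array(c["R"]),np.array(c["t"])
    T=np.eye(4);T[:3,:3]=Rn.from_quat(o["ee_rot"]).as_matrix();T[:3,3]=o["position"]
    M=np.linalg.inv(T@np.array(c["tool_from_camera"])); return K,M[:3,:3],M[:3,3]
def proj(C,X):
    K,R,t=C; p=(np.atleast_2d(X)@R.T+t)@K.T; return p[:,:2]/p[:,2:]
def ray(C,px,z):   # pixel -> world at height z
    K,R,t=C; d=R.T@np.linalg.solve(K,[px[0],px[1],1]); c=-R.T@t
    return c+d*(z-c[2])/d[2]
def rotz(a): return Rn.from_euler('z',a).as_matrix()
E
python3 - <<'E'
from h import *
C=cal("top"); s=.64
for n,p,z in [("coverface",(513,258),.09),("stand",(505,262),.01),("fix",(272,260),.03),("well",(295.5,259),.052),("styl",(394,228),.15),("holder",(396,237),.035),("spool",(402,311),.052),("fixTL",(237,222),.03),("fixTR",(311,225),.03),("fixBL",(234,293),.03),("fixBR",(307,297),.03)]:
    print(n,np.round(ray(C,np.array(p)*s,z),3))
a=np.load("top.npy")
def crop(x,y,w=70,h=70): return cv2.resize(a[y-h//2:y+h//2,x-w//2:x+w//2],(390,390),interpolation=cv2.INTER_CUBIC)
cv2.imwrite("pics/crop.png",np.hstack([crop(325,166),crop(175,166)]))
E
```

```text
coverface [ 0.511 -0.232  0.09 ]
stand [ 0.515 -0.23   0.01 ]
fix [0.516 0.249 0.03 ]
well [0.514 0.198 0.052]
styl [0.558 0.001 0.15 ]
holder [ 0.563 -0.004  0.035]
spool [ 0.41  -0.016  0.052]
fixTL [0.594 0.322 0.03 ]
fixTR [0.588 0.17  0.03 ]
fixBL [0.448 0.324 0.03 ]
fixBR [0.44  0.176 0.03 ]
```

View pics/crop.png

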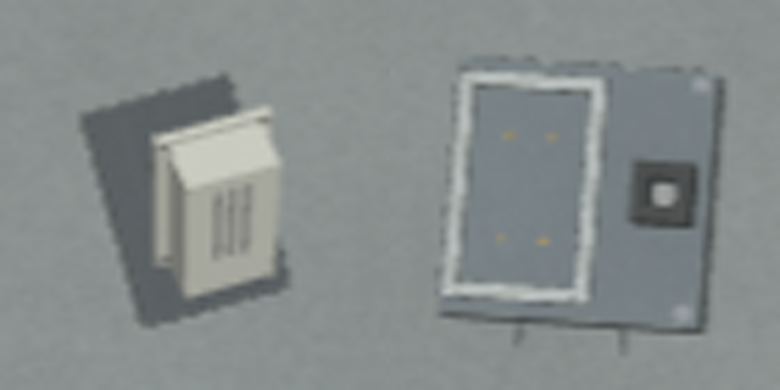

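The enlarged crop (left) confirms it: the white shell with three grey lines at (235,215) leans on the stand, facing the robot. On the right is the fixture, with its pocket to +y and the button well to -y. The top camera gives only about 3 mm per pixel, so I'll measure with the wrist camera, starting with the fixture.

```bash
cat >> h.py <<'E'
def go(p,Rt,o=None):  # shift+turn from present pose to world pose
    o=o or sensors.get_obs(); R=Rn.from_quat(o["ee_rot"])
    print("ROW",np.round(R.inv().apply(np.array(p)-o["position"]),4).tolist(),np.round((R.inv()*Rn.from_matrix(Rt)).as_rotvec(),4).tolist())
def down(a): return rotz(a)@np.diag([1.,-1,-1])   # tool down, tool x at yaw a
E
python3 -m inch '[[[0,0,-0.05,0,0,0,-1],[0,0,-0.1,0,0,0,-1],[0,0,-0.15,0,0,0,-1],[0.05,0,-0.18,0,0,0,-1],[0.1,-0.03,-0.18,0,0,0,-1],[0.14,-0.05,-0.18,0,0,0,-1],[0.18,-0.07,-0.18,0,0,0,-1],[0.23,-0.08,-0.18,0,0,0,-1],[0.27,-0.1,-0.18,0,0,0,-1],[0.31,-0.11,-0.18,0,0,0,-1]]]'
python3 -c "
from h import *
go([.48,.25,.36],down(-.08)); print(sensors.get_obs()['joint_pos'])"
```

```text
clock: 1.6
position: [0.4522, -0.3956, 0.4036]
ee_rot: [0.988, 0.153, 0.0, 0.0]
ft_force: [0.1, -0.6, 0.2]
grip_width: 0.997
grasp_force: 0.0
ROW [0.2214, -0.6071, 0.0435] [0.0003, -0.001, 0.3866]
[ 0.82644741  0.26691725 -0.24397213  1.17673325  0.06393007  1.70425433
 -0.66477814]
```

```bash
python3 -m inch '[[[0.22,-0.605,0.043,0,0,0.387,-1],[0.22,-0.605,0.043,0,0,0.387,-1],[0.22,-0.605,0.043,0,0,0.387,-1],[0.22,-0.605,0.043,0,0,0.387,-1],[0.22,-0.605,0.043,0,0,0.387,-1],[0.22,-0.605,0.043,0,0,0.387,-1],[0.22,-0.605,0.043,0,0,0.387,-1],[0.22,-0.605,0.043,0,0,0.387,-1],[0.22,-0.605,0.043,0,0,0.387,-1],[0.22,-0.605,0.043,0,0,0.387,-1]]]'
python3 -m inch '[[[0.16,-0.14,0,0,0,0,-1],[0.16,-0.14,0,0,0,0,-1],[0.16,-0.14,0,0,0,0,-1],[0.16,-0.14,0,0,0,0,-1],[0.16,-0.14,0,0,0,0,-1]]]'
python3 -c "
from h import *
go([.48,.25,.36],down(-.08))"
```

```text
clock: 2.6
position: [0.4718, 0.1019, 0.3699]
ee_rot: [0.999, -0.041, 0.001, 0.0]
ft_force: [1.3, -0.2, 0.3]
grip_width: 1.001
grasp_force: 0.0
clock: 3.1
position: [0.6451, 0.2291, 0.365]
ee_rot: [0.999, -0.04, -0.003, 0.0]
ft_force: [-0.6, -0.0, -0.6]
grip_width: 0.999
grasp_force: 0.0
ROW [-0.1663, -0.0075, 0.0059] [0.0002, 0.0058, -0.0004]
```

```bash
python3 -m inch '[[[-0.166,-0.008,0.006,0,0.006,0,-1],[-0.166,-0.008,0.006,0,0.006,0,-1],[-0.166,-0.008,0.006,0,0.006,0,-1],[-0.166,-0.008,0.006,0,0.006,0,-1],[-0.166,-0.008,0.006,0,0.006,0,-1],[-0.166,-0.008,0.006,0,0.006,0,-1]]]'
python3 - <<'E'
from h import *
import pickle
o=sensors.get_obs(); a=imaging.camera("wrist"); pickle.dump((o,a),open("fix.pkl","wb"))
print(o["position"],o["ee_rot"])
C=cal("wrist",o); print(proj(C,[[.516,.249,.03],[.514,.198,.052]]))
cv2.imwrite("pics/fix.png",cv2.resize(a,(800,600),interpolation=cv2.INTER_CUBIC))
E
```

```text
clock: 3.7
position: [0.479, 0.2474, 0.3639]
ee_rot: [0.999, -0.042, 0.004, 0.0]
ft_force: [-0.0, 0.7, -0.5]
grip_width: 1.0
grasp_force: 0.0
[0.47898451 0.24738386 0.3639185 ] [ 9.99131457e-01 -4.15082855e-02  3.64043043e-03  3.76942418e-04]
[[251.36402546 127.82236708]
 [284.49419925 127.59178445]]
```

View pics/fix.png

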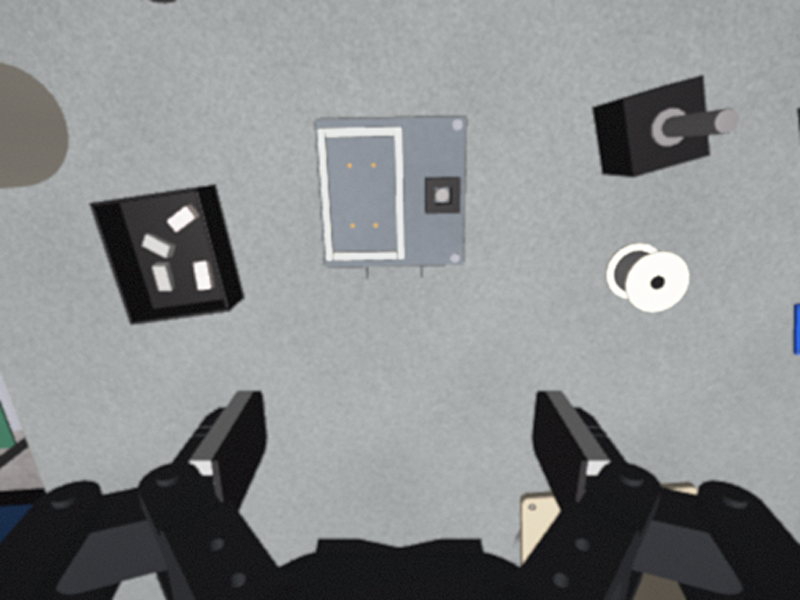

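The wrist picture shows the fixture at (392,190), with its pocket at (362,193) and well at (442,194). The holder and stylus are at (660,125), the spool at (655,280) and a bin of white pieces at (170,255). I'll go lower for accuracy.

```bash
python3 -m inch '[[[-0.05,0.015,0.16,0,-0.007,0,-1],[-0.05,0.015,0.16,0,-0.007,0,-1],[-0.05,0.015,0.16,0,-0.007,0,-1],[-0.05,0.015,0.16,0,-0.007,0,-1],[-0.05,0.015,0.16,0,-0.007,0,-1],[-0.05,0.015,0.16,0,-0.007,0,-1]]]'
python3 - <<'E'
from h import *
import pickle
o=sensors.get_obs(); a=imaging.camera("wrist"); pickle.dump((o,a),open("fix2.pkl","wb"))
C=cal("wrist",o)
hsv=cv2.cvtColor(a,cv2.COLOR_BGR2HSV); m=((hsv[...,2]>190)&(hsv[...,1]<40)).astype(np.uint8)
def bird(z): # 0.5 mm/px bird's eye; col = (0.36-y), row=(0.64-x)
    w=np.array([[.62,.36],[.62,.14],[.42,.14],[.42,.36]]); src=proj(C,np.c_[w,np.full(4,z)]).astype(np.float32)
    dst=np.c_[(.36-w[:,1])*2000,(.62-w[:,0])*2000].astype(np.float32)
    return cv2.warpPerspective(a,cv2.getPerspectiveTransform(src,dst),(440,400),flags=cv2.INTER_CUBIC)
b1,b2=bird(.038),bird(.052)
g=cv2.cvtColor(b1,cv2.COLOR_BGR2GRAY); w=(g>170).astype(np.uint8)
cs,h=cv2.findContours(w,cv2.RETR_CCOMP,cv2.CHAIN_APPROX_NONE)
for c,hh in zip(cs,h[0]):
    if cv2.contourArea(c)>5000:
        (cx,cy),s,an=cv2.minAreaRect(c); print("wall",'hole' if hh[3]>=0 else 'outer',.62-cy/2000,.36-cx/2000,np.array(s)/2,an)
k=(cv2.cvtColor(b2,cv2.COLOR_BGR2GRAY)<75).astype(np.uint8)
for c in cv2.findContours(k,cv2.RETR_EXTERNAL,cv2.CHAIN_APPROX_NONE)[0]:
    if 2000<cv2.contourArea(c)<9000:
        (cx,cy),s,an=cv2.minAreaRect(c); print("well",.62-cy/2000,.36-cx/2000,np.array(s)/2,an)
print(np.percentile(g,[5,50,95]))
cv2.imwrite("pics/fix2.png",np.hstack([cv2.resize(b1,(400,364)),cv2.resize(b2,(400,364))]))
E
```

```text
clock: 4.35
position: [0.4295, 0.2372, 0.2041]
ee_rot: [0.999, -0.041, -0.0, -0.001]
ft_force: [0.9, 0.5, 0.5]
grip_width: 1.002
grasp_force: 0.0
wall outer 0.5228821868896485 0.27995336914062496 [ 82.15213776 130.35816956] 3.608468532562256
wall hole 0.52502001953125 0.27981463623046876 [ 69.80879974 121.5269165 ] 3.6411850452423096
well 0.5180593338012696 0.20069940185546872 [33.71546555 32.59265518] 3.5763344764709473
[  0. 140. 203.]
```

View pics/fix2.png

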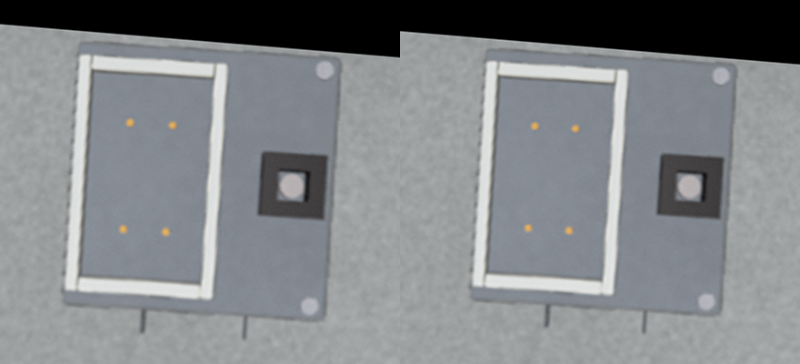

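The rectified view shows the pocket frame and the well clearly. The pocket centre is about (0.523,0.280), the yaw -3.6° and the well at (0.518,0.2007). To expose any calibration bias, I'll take a second view turned by 90°.

```bash
python3 -m inch '[[[0.09,0.02,-0.03,0,0,-0.15,-1],[0.097,0.07,-0.03,0,0,-0.3,-1],[0.097,0.07,-0.03,0,0,-0.45,-1],[0.097,0.07,-0.03,0,0,-0.6,-1],[0.097,0.07,-0.03,0,0,-0.75,-1],[0.097,0.07,-0.03,0,0,-0.9,-1],[0.097,0.07,-0.03,0,0,-1.05,-1],[0.097,0.07,-0.03,0,0,-1.2,-1],[0.097,0.07,-0.03,0,0,-1.35,-1],[0.097,0.07,0,0,0,-1.5,-1]]]'
python3 -m inch '[[[0,0,0,0,0,-0.1,-1],[0,0,0,0,0,-0.1,-1]]]'
cat > fixm.py <<'E'
from h import *
def measure(o,a):
    C=cal("wrist",o)
    def bird(z):
        w=np.array([[.64,.38],[.64,.12],[.40,.12],[.40,.38]]); src=proj(C,np.c_[w,np.full(4,z)]).astype(np.float32)
        dst=np.c_[(.38-w[:,1])*2000,(.64-w[:,0])*2000].astype(np.float32)
        return cv2.cvtColor(cv2.warpPerspective(a,cv2.getPerspectiveTransform(src,dst),(520,480),flags=cv2.INTER_CUBIC),cv2.COLOR_BGR2GRAY)
    for nm,m,lo,hi in(("wall",bird(.038)>170,30000,60000),("well",bird(.052)<75,2500,9000)):
        for c in cv2.findContours(m.astype(np.uint8),cv2.RETR_CCOMP,cv2.CHAIN_APPROX_NONE)[0]:
            if lo<cv2.contourArea(c)<hi:
                (cx,cy),s,an=cv2.minAreaRect(c); print(nm,np.round([.64-cy/2000,.38-cx/2000],4),np.round(np.array(s)/2,1),round(an,2))
E
python3 - <<'E'
from fixm import *
import pickle
measure(*pickle.load(open("fix2.pkl","rb")))
o=sensors.get_obs(); a=imaging.camera("wrist"); pickle.dump((o,a),open("fix3.pkl","wb"))
print(Rn.from_quat(o["ee_rot"]).as_matrix()[:,0],o["joint_pos"]); measure(o,a)
E
```

```text
clock: 5.4
position: [0.5228, 0.1603, 0.2076]
ee_rot: [0.761, 0.649, 0.004, 0.001]
ft_force: [1.3, -0.5, 0.2]
grip_width: 0.999
grasp_force: 0.0
clock: 5.6
position: [0.5203, 0.1592, 0.204]
ee_rot: [0.729, 0.685, 0.0, -0.0]
ft_force: [0.1, 0.3, 0.0]
grip_width: 1.004
grasp_force: 0.0
wall [0.5208 0.2804] [ 82.2 130.4] 3.58
wall [0.5228 0.2802] [ 69.8 121. ] 3.58
well [0.5161 0.2011] [33.8 32.5] 4.09
[0.06178202 0.9980891  0.00106516] [ 0.40178679  0.28346054 -0.91305628  1.66612009  0.23030292  1.30575487
 -0.61456059]
wall [0.523  0.2797] [ 82.  130.6] 3.52
wall [0.5228 0.2799] [ 69.3 116.4] 3.67
well [0.518  0.2008] [34.2 32.2] 3.63
```

```bash
python3 - <<'E'
from fixm import *
import pickle
for f in("fix2.pkl","fix3.pkl"):
    o,a=pickle.load(open(f,"rb")); print(o["position"],o["ee_rot"]); C=cal("wrist",o); print(proj(C,[[.52,.28,.038]]),(-C[1].T@C[2]).round(4)); measure(o,a)
print(imaging.calibration("wrist")["tool_from_camera"][:3])
E
```

```text
[0.42948238 0.23719932 0.2040981 ] [ 9.99143581e-01 -4.13724177e-02 -3.89413013e-04 -5.25579144e-04]
[[204.77802405  88.70841784]] [0.5081 0.23   0.3556]
wall [0.5208 0.2804] [ 82.2 130.4] 3.55
wall [0.5228 0.2802] [ 69.8 121. ] 3.58
well [0.5161 0.2011] [33.8 32.5] 4.09
[0.52032071 0.15917679 0.20399866] [ 7.28622528e-01  6.84915256e-01  2.90251388e-04 -4.68813529e-04]
[[246.32574369  52.09955809]] [0.5258 0.2377 0.3557]
wall [0.523  0.2797] [ 82.  130.6] 3.52
wall [0.5228 0.2799] [ 69.3 116.4] 3.67
well [0.518  0.2008] [34.2 32.2] 3.63
[[-2.83121701e-04 -9.50269348e-01 -3.11429102e-01  7.88533414e-02]
 [ 9.99999347e-01 -6.13937874e-04  9.64215694e-04  5.43771584e-04]
 [-1.10746274e-03 -3.11428626e-01  9.50268901e-01 -1.51606936e-01]]
```

Calibration differs from call to call, so I'll check how it varies and whether averaging helps.

```bash
cat > m.py <<'E'
import numpy as np
from workcell import imaging
c=[imaging.calibration("wrist")["tool_from_camera"] for _ in range(40)]
print(np.array(c)[:,:3,3].std(0).round(5), c[0][:3,3].round(5),c[0][:2,2].round(5), np.mean([x[:3,3] for x in c],0).round(5))
E
for i in 1 2 3; do python3 m.py; done; python3 -c "
from workcell import sensors; import numpy as np
print(np.std([sensors.get_obs()['position'] for _ in range(10)],0))"
```

```text
[0. 0. 0.] [ 0.07885  0.00054 -0.15161] [-0.31143  0.00096] [ 0.07885  0.00054 -0.15161]
[0. 0. 0.] [ 0.07885  0.00054 -0.15161] [-0.31143  0.00096] [ 0.07885  0.00054 -0.15161]
[0. 0. 0.] [ 0.07885  0.00054 -0.15161] [-0.31143  0.00096] [ 0.07885  0.00054 -0.15161]
[1.11022302e-16 2.77555756e-17 0.00000000e+00]
```

Calibration is fixed at each pose but differs between poses, so it must be read with the picture. The two views then agree within 0.3 mm: pocket (0.523,0.280), yaw -0.0625, well (0.518,0.2004). The holder is next.

```bash
python3 -c "
from h import *
go([.485,-0.004,.29],down(.27))"
```

```text
ROW [-0.1652, -0.0247, -0.0858] [-0.0003, -0.0014, 1.2353]
```

```bash
python3 -m inch '[[[-0.01,-0.002,-0.05,0,0,0.15,-1],[-0.03,-0.005,-0.086,0,0,0.3,-1],[-0.07,-0.01,-0.086,0,0,0.45,-1],[-0.11,-0.02,-0.086,0,0,0.6,-1],[-0.165,-0.025,-0.086,0,0,0.75,-1],[-0.165,-0.025,-0.086,0,0,0.9,-1],[-0.165,-0.025,-0.086,0,0,1.05,-1],[-0.165,-0.025,-0.086,0,0,1.2,-1],[-0.165,-0.025,-0.086,0,0,1.235,-1],[-0.165,-0.025,-0.086,0,0,1.235,-1]]]'
python3 - <<'E'
from h import *
import pickle
o=sensors.get_obs(); a=imaging.camera("wrist"); C=cal("wrist",o); pickle.dump((o,a,C),open("hold.pkl","wb"))
def bird(z):
    w=np.array([[.61,.05],[.61,-.05],[.51,-.05],[.51,.05]]); src=proj(C,np.c_[w,np.full(4,z)]).astype(np.float32)
    dst=np.c_[(.05-w[:,1])*4000,(.61-w[:,0])*4000].astype(np.float32)
    return cv2.warpPerspective(a,cv2.getPerspectiveTransform(src,dst),(400,400),flags=cv2.INTER_CUBIC)
b1,b2=bird(.075),bird(.15)
g=cv2.cvtColor(b1,cv2.COLOR_BGR2GRAY); m=(g>75).astype(np.uint8)
for c in cv2.findContours(m,cv2.RETR_CCOMP,cv2.CHAIN_APPROX_NONE)[0]:
    if cv2.contourArea(c)>3000:
        (cx,cy),r=cv2.minEnclosingCircle(c); e=cv2.fitEllipse(c); print(.61-cy/4000,.05-cx/4000,r/4,.61-e[0][1]/4000,.05-e[0][0]/4000,np.array(e[1])/4)
cv2.imwrite("pics/hold.png",np.hstack([b1,b2]))
E
```

```text
clock: 6.65
position: [0.4848, -0.0037, 0.2907]
ee_rot: [0.991, 0.135, 0.001, 0.0]
ft_force: [0.1, 0.6, -0.3]
grip_width: 0.996
grasp_force: 0.0
0.5629546165466308 -0.002457683563232421 17.418344497680664 0.5627990341186523 -0.0025297470092773416 [33.57587051 33.895298  ]
0.560125 0.0001250000000000001 70.53392791748047 0.560125 0.0001250000000000001 [118.02613831 118.02613831]
0.5630797729492187 -0.002884078979492187 46.666255950927734 0.561136604309082 -0.0070468139648437456 [65.9078598  83.44430542]
```

View pics/hold.png

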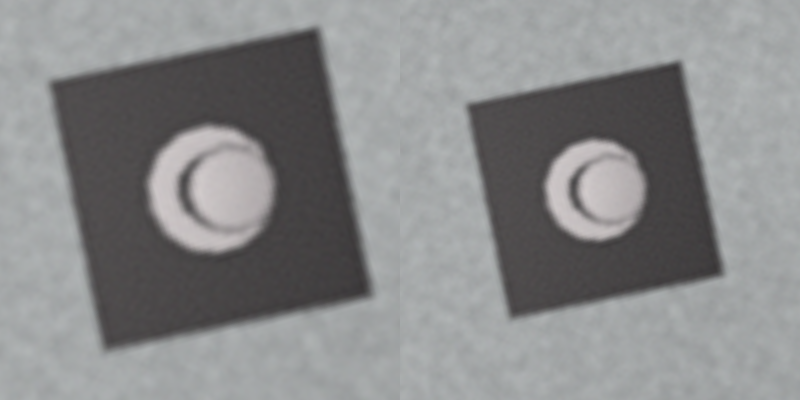

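The rectified holder view shows the square top centred at (211,188) and the collar at (212,189). So the stylus stands upright at (0.563,-0.0027). Now the pose facing the cover.

```bash
cat >> h.py <<'E'
def covR(psi): # cover rotation leaning on stand of yaw psi
    return rotz(psi)@np.array([[.5,0,-.8660254],[0,1,0],[.8660254,0,.5]])
FLIP=np.diag([1.,-1,-1])
E
python3 -c "
from h import *
R=covR(.27); p=np.array([.515,-.228,.078])+R[:,2]*.14; print(p)
go(p+[0,0,.06],R@FLIP)"
```

```text
[ 0.39814899 -0.26033947  0.148     ]
ROW [-0.1525, 0.2238, 0.0823] [-0.001, 1.0462, 0.0024]
```

```bash
python3 -m inch '[[[-0.02,0.04,0,0,0,0,-1],[-0.05,0.08,0,0,0.12,0,-1],[-0.08,0.12,0.02,0,0.25,0,-1],[-0.11,0.16,0.04,0,0.38,0,-1],[-0.15,0.2,0.06,0,0.5,0,-1],[-0.152,0.224,0.08,0,0.65,0,-1],[-0.152,0.224,0.08,0,0.8,0,-1],[-0.152,0.224,0.08,0,0.95,0,-1],[-0.152,0.224,0.08,0,1.046,0,-1],[-0.152,0.224,0.08,0,1.046,0,-1]]]'
python3 - <<'E'
from h import *
import pickle
o=sensors.get_obs(); a=imaging.camera("wrist"); C=cal("wrist",o); pickle.dump((o,a,C),open("cov.pkl","wb"))
print(o["joint_pos"]); cv2.imwrite("pics/cov.png",cv2.resize(a,(800,600),interpolation=cv2.INTER_CUBIC))
R=covR(.27); print(proj(C,np.array([.515,-.228,.078])+np.array([[x,y,.035] for x in(-.05,.05) for y in (-.026,.026)])@R.T)*800/512)
E
```

```text
clock: 7.7
position: [0.3974, -0.2622, 0.2096]
ee_rot: [0.857, 0.117, 0.497, -0.067]
ft_force: [0.2, -0.3, 0.1]
grip_width: 0.995
grasp_force: 0.0
[ 0.98798769 -0.03973664  0.16180712  2.32625019 -1.24106855  1.12664566
  0.602919  ]
[[430.55707031 423.36690219]
 [357.53449279 423.31510705]
 [434.18913476 288.32597704]
 [353.69520691 288.19355814]]
```

View pics/cov.png

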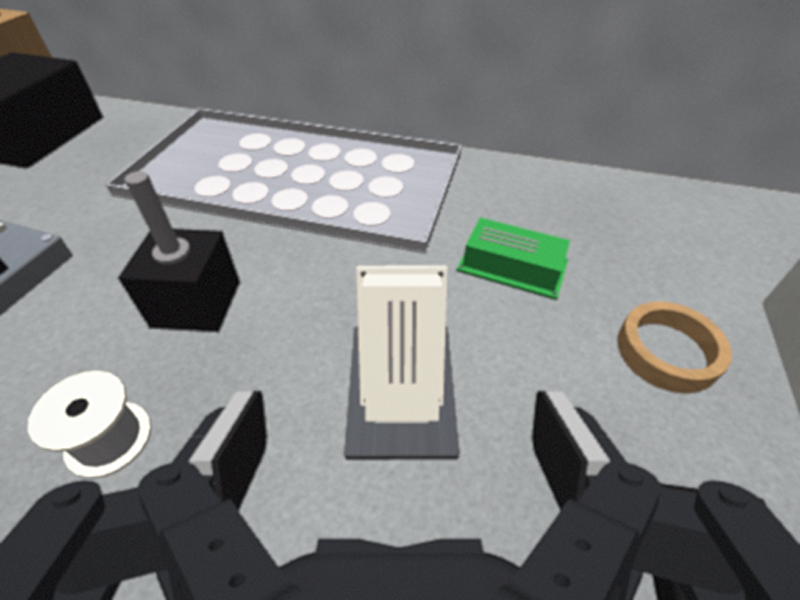

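The picture shows the white cover face-on at (402,350), with the three grey lines at (402,342), the dark stand plate around it and the green look-alike at (515,257). I'll fit the cover silhouette.

```bash
cat > covfit.py <<'E'
from h import *
from scipy.optimize import minimize
S=4
def fit(a,C,x0=(.515,-.228,.27)):
    hsv=cv2.cvtColor(a,cv2.COLOR_BGR2HSV); m=((hsv[...,2]>150)&(hsv[...,1]<60)&(hsv[...,0]<60)).astype(np.uint8)
    R0=covR(x0[2]); c0=proj(C,[np.array([x0[0],x0[1],.078])+R0[:,2]*.035])[0].astype(int)
    m=cv2.morphologyEx(m,cv2.MORPH_CLOSE,np.ones((7,7))); n,l,st,ce=cv2.connectedComponentsWithStats(m)
    L=l[c0[1],c0[0]]; print("blob",st[L]); blob=(l==L).astype(np.float32)
    B=cv2.resize(blob,None,fx=S,fy=S,interpolation=cv2.INTER_LINEAR)
    box=lambda X,Y,z0,z1: np.array([[x,y,z] for x in(-X,X) for y in(-Y,Y) for z in(z0,z1)])
    bs=[box(.055,.032,0,.005),box(.05,.026,.005,.035)]
    def cost(v):
        R=covR(v[2]); o=np.array([v[0],v[1],.078]); r=np.zeros_like(B,np.uint8)
        for b in bs:
            p=(proj(C,o+b@R.T)+.5)*S-.5
            cv2.fillConvexPoly(r,cv2.convexHull((p*16).round().astype(np.int32)),1,shift=4)
        return np.abs(r-B).sum()/S/S
    best=minimize(cost,x0,method="Nelder-Mead",options=dict(initial_simplex=np.array(x0)+np.array([[0,0,0],[.012,0,0],[0,.012,0],[0,0,.1]]),xatol=1e-4,fatol=.5))
    print(np.round(best.x,4),best.fun,blob.sum()); return best.x
E
python3 - <<'E'
from covfit import *
import pickle
o,a,C=pickle.load(open("cov.pkl","rb")); v=fit(a,C)
R=covR(v[2]); go(np.array([v[0],v[1],.078])+R[:,2]*.11,R@FLIP)
E
```

```text
blob [ 227  169   60  102 5639]
[ 0.5181 -0.2323  0.2761] 240.732421875 5639.0
ROW [-0.0505, 0.005, 0.0628] [0.0054, -0.0054, -0.0046]
```

```bash
python3 -m inch '[[[-0.05,0.005,0,0,-0.005,-0.005,-1],[-0.05,0.005,0.03,0.005,-0.005,-0.005,-1],[-0.05,0.005,0.063,0.005,-0.005,-0.005,-1],[-0.05,0.005,0.063,0.005,-0.005,-0.005,-1]]]'
python3 - <<'E'
from covfit import *
import pickle
o=sensors.get_obs(); a=imaging.camera("wrist"); C=cal("wrist",o); pickle.dump((o,a,C),open("cov2.pkl","wb"))
v=fit(a,C,(.518,-.232,.276))
R=covR(v[2]); go(np.array([v[0],v[1],.078])+R[:,2]*.03,R@FLIP,o)
c=np.array([v[0],v[1],.078])
for X,Y,z in((.055,.032,.005),(.05,.026,.035)):
    p=proj(C,c+np.array([[X,Y,z],[X,-Y,z],[-X,-Y,z],[-X,Y,z]])@R.T); cv2.polylines(a,[(p*16).astype(np.int32)],True,(0,0,255),1,shift=4)
cv2.imwrite("pics/cov2.png",cv2.resize(a[100:350,150:360],(600,714))[:600])
E
```

```text
clock: 8.15
position: [0.4004, -0.2642, 0.1339]
ee_rot: [0.866, 0.121, 0.479, -0.073]
ft_force: [-0.0, -0.1, -0.4]
grip_width: 0.998
grasp_force: 0.0
blob [ 220   55   74  176 9055]
[ 0.5184 -0.232   0.2766] 1046.380859375 9055.0
ROW [0.0165, 0.0023, 0.1034] [-0.0107, 0.0359, -0.0063]
```

View pics/cov2.png

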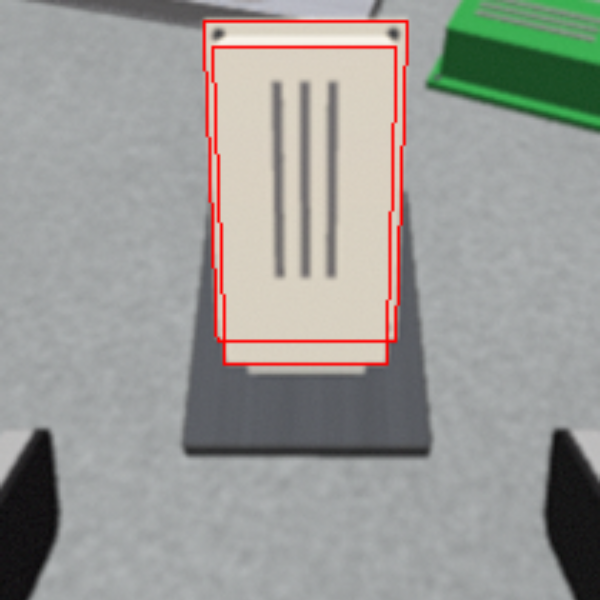

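The overlay fits the cover tightly; the white strip below it is the ledge. Approaching along the cover's axis, then gripping.

```bash
python3 -m inch '[[[0.0165,0.0023,0.02,-0.01,0.036,-0.006,-1],[0.0165,0.0023,0.04,-0.01,0.036,-0.006,-1],[0.0165,0.0023,0.06,-0.01,0.036,-0.006,-1],[0.0165,0.0023,0.08,-0.01,0.036,-0.006,-1],[0.0165,0.0023,0.095,-0.01,0.036,-0.006,-1],[0.0165,0.0023,0.1035,-0.01,0.036,-0.006,-1],[0.0165,0.0023,0.1035,-0.01,0.036,-0.006,-1],[0.0165,0.0023,0.1035,-0.01,0.036,-0.006,-1]]]' 40
python3 -c "
from h import *
R=covR(.2766); go(np.array([.5184,-.232,.078])+R[:,2]*.03,R@FLIP)"
```

```text
clock: 9.0
position: [0.4928, -0.239, 0.093]
ee_rot: [0.858, 0.119, 0.496, -0.07]
ft_force: [-0.1, -0.8, 0.0]
grip_width: 1.002
grasp_force: 0.0
ROW [0.0003, 0.0002, 0.0005] [-0.0006, -0.0011, -0.0013]
```

```bash
python3 -m inch '[[[0,0,0,0,0,0,0.5],[0,0,0,0,0,0,0.8],[0,0,0,0,0,0,1],[0,0,0,0,0,0,1],[0,0,0,0,0,0,1],[0,0,0,0,0,0,1],[0,0,0,0,0,0,1],[0,0,0,0,0,0,1],[0,0,0,0,0,0,1]]]' 40
```

```text
clock: 9.9
position: [0.4927, -0.2386, 0.093]
ee_rot: [0.857, 0.119, 0.496, -0.07]
ft_force: [-0.3, -0.2, 0.1]
grip_width: -0.003
grasp_force: 0.0
```

The gripper shut on nothing, so I need to look.

```bash
python3 - <<'E'
from h import *
a=imaging.camera("wrist"); b=imaging.camera("side")
c=proj(cal("side"),[[.49,-.235,.09]])[0].astype(int); print(c)
cv2.imwrite("pics/miss.png",np.hstack([cv2.resize(a,(440,330)),cv2.resize(b[c[1]-60:c[1]+60,c[0]-65:c[0]+65],(360,330),interpolation=cv2.INTER_CUBIC)]))
E
```

```text
[291 148]
```

View pics/miss.png

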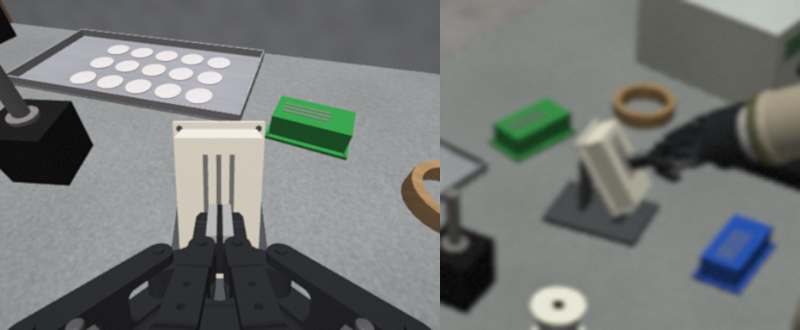

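The picture shows the fingers shut in front of the cover's face at (220,220); the cover is still on the stand. I'll back off along the tool axis and refit the cover pose with more freedom.

```bash
python3 -m inch '[[[0,0,-0.03,0,0,0,1],[0,0,-0.06,0,0,0,-1],[0,0,-0.09,0,0,0,-1],[0,0,-0.11,0,0,0,-1],[0,0,-0.11,0,0,0,-1],[0,0,-0.11,0,0,0,-1]]]'
cat > fit6.py <<'E'
from h import *
import pickle
from scipy.optimize import minimize
S=4
box=lambda X,Y,z0,z1: np.array([[x,y,z] for x in(-X,X) for y in(-Y,Y) for z in(z0,z1)])
bs=[box(.055,.032,0,.005),box(.05,.026,.005,.035)]
def blob(a,C,o):
    hsv=cv2.cvtColor(a,cv2.COLOR_BGR2HSV); m=((hsv[...,2]>150)&(hsv[...,1]<60)&(hsv[...,0]<60)).astype(np.uint8)
    m=cv2.morphologyEx(m,cv2.MORPH_CLOSE,np.ones((7,7)),borderValue=0)
    m=cv2.morphologyEx(m,cv2.MORPH_OPEN,np.ones((31,31)))
    c0=proj(C,[o])[0].astype(int); n,l=cv2.connectedComponents(m); return cv2.resize((l==l[c0[1],c0[0]]).astype(np.float32),None,fx=S,fy=S)
def fit(views,v0):
    def cost(v,full=False):
        R=covR(v[2])@Rn.from_rotvec([0,v[4],0]).as_matrix(); o=np.array([v[0],v[1],v[3]]); e=[]
        for B,C in views:
            r=np.zeros_like(B,np.uint8)
            for b in bs: cv2.fillConvexPoly(r,cv2.convexHull((((proj(C,o+b@R.T)+.5)*S-.5)*16).round().astype(np.int32)),1,shift=4)
            e.append(np.abs(r-B).sum()/S/S)
        return e if full else sum(e)
    s=np.vstack([v0]+[np.array(v0)+d for d in np.diag([.012,.012,.08,.012,.08])])
    b=minimize(cost,v0,method="Nelder-Mead",options=dict(initial_simplex=s,xatol=1e-4,fatol=.5,maxiter=600)); print(np.round(b.x,4),np.round(cost(b.x,True)),np.round(cost(v0,True)))
    return b.x
E
python3 - <<'E'
from fit6 import *
o=sensors.get_obs(); a=imaging.camera("wrist"); C=cal("wrist",o); pickle.dump((o,a,C),open("cov3.pkl","wb"))
v0=[.5184,-.232,.2766,.078,0]; g=np.array([.495,-.239,.095])
V=[]
for f in("cov.pkl","cov2.pkl","cov3.pkl"):
    _,im,c=pickle.load(open(f,"rb")); V.append((blob(im,c,g),c)); print(f,V[-1][0].sum()/S/S); fit(V[-1:],v0)
fit(V[:2],v0); fit(V[2:],v0)
print(o["joint_pos"])
E
```

```text
clock: 10.6
position: [0.4011, -0.265, 0.1476]
ee_rot: [0.858, 0.119, 0.496, -0.069]
ft_force: [0.5, -0.4, 0.3]
grip_width: 0.849
grasp_force: 0.0
cov.pkl 5614.0
[ 0.5149 -0.2332  0.2771  0.0832  0.0156] [127.] [224.]
cov2.pkl 8272.0
[ 0.5156 -0.2329  0.2759  0.0808 -0.0231] [236.] [300.]
cov3.pkl 7580.0
[ 0.5152 -0.233   0.2731  0.0817 -0.0346] [189.] [271.]
[ 0.5164 -0.2327  0.2732  0.0803  0.0016] [171. 241.] [224. 300.]
[ 0.5152 -0.233   0.2731  0.0817 -0.0346] [189.] [271.]
[ 2.15456723  0.2645125  -1.03953454  2.29724526 -1.1370521   0.91747742
  0.68660997]
```

The refit says the cover has not moved and agrees with the estimate to about 3 mm. So the fingertips reach less far than assumed. I'll find the shut-tip offset by a gentle touch on the cover's face, which is backed by the stand.

```bash
python3 -m inch '[[[0,0,0.03,0,0,0,1],[0,0,0.06,0,0,0,1],[0,0,0.075,0,0,0,1],[0,0,0.085,0,0,0,1],[0,0,0.095,0,0,0,1],[0,0,0.1,0,0,0,1],[0,0,0.105,0,0,0,1],[0,0,0.11,0,0,0,1],[0,0,0.11,0,0,0,1],[0,0,0.112,0,0,0,1]]]' 30
for i in 1 2 3; do python3 -m inch '[[[0,0,0.002,0,0,0,1],[0,0,0.002,0,0,0,1]]]'; done
```

```text
clock: 11.65
position: [0.4943, -0.2384, 0.092]
ee_rot: [0.857, 0.119, 0.496, -0.069]
ft_force: [-0.1, -0.1, -0.2]
grip_width: 0.001
grasp_force: 0.0
clock: 11.85
position: [0.4959, -0.2381, 0.091]
ee_rot: [0.857, 0.118, 0.496, -0.069]
ft_force: [-3.4, -0.0, 3.2]
grip_width: -0.002
grasp_force: 1.9
clock: 12.05
position: [0.4967, -0.2385, 0.0908]
ee_rot: [0.857, 0.118, 0.497, -0.07]
ft_force: [-50.8, -0.8, 39.5]
grip_width: -0.004
grasp_force: 31.1
clock: 12.25
position: [0.499, -0.2378, 0.0889]
ee_rot: [0.858, 0.118, 0.496, -0.069]
ft_force: [-0.5, 0.7, -0.1]
grip_width: -0.002
grasp_force: 0.0
```

```bash
python3 -m inch '[[[0,0,-0.02,0,0,0,1],[0,0,-0.05,0,0,0,1],[0,0,-0.08,0,0,0,-1],[0,0,-0.115,0,0,0,-1],[0,0,-0.118,0,0,0,-1],[0,0,-0.118,0,0,0,-1]]]'
python3 - <<'E'
from fit6 import *
o=sensors.get_obs(); a=imaging.camera("wrist"); C=cal("wrist",o); pickle.dump((o,a,C),open("cov4.pkl","wb"))
v0=[.5160,-.2328,.2745,.0805,0]; g=np.array([.495,-.239,.095])
B=blob(a,C,g); print(B.sum()/S/S); v=fit([(B,C)],v0)
o3,a3,C3=pickle.load(open("cov3.pkl","rb")); print(o["position"]-o3["position"])
d=cv2.absdiff(a,a3).max(2); print("diff px",(d[40:240,190:340]>40).sum())
cv2.imwrite("pics/ab.png",np.hstack([cv2.resize(x[30:300,150:370],(400,490),interpolation=cv2.INTER_CUBIC) for x in(a3,a)]))
E
```

```text
clock: 12.85
position: [0.4005, -0.2658, 0.1477]
ee_rot: [0.858, 0.118, 0.495, -0.068]
ft_force: [-0.5, 0.1, -0.3]
grip_width: 0.681
grasp_force: 0.0
7155.0
[ 0.5222 -0.2326  0.2609  0.0763  0.0879] [575.] [697.]
[-5.76411992e-04 -8.04970025e-04  5.29450381e-05]
diff px 1762
```

View pics/ab.png

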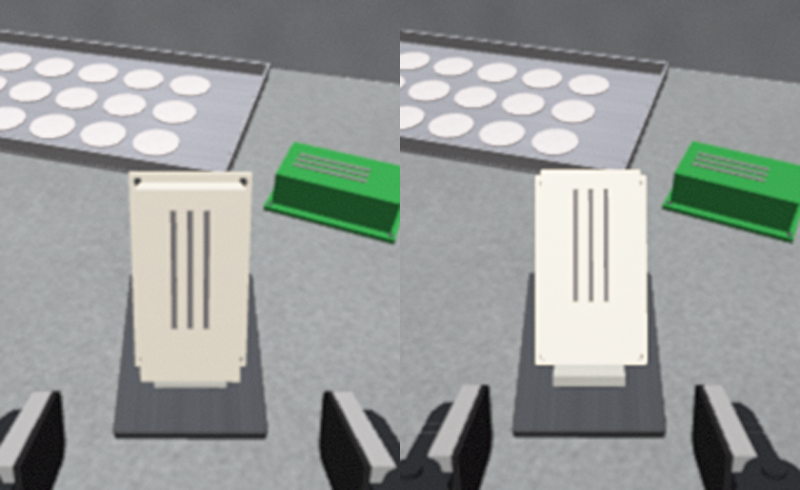

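The comparison (left before, right after) shows that my touch tipped the cover. It now leans back about 18° further, nearly square to the camera; its flange corners are at (535,172), (646,172), (646,363) and (536,363), and it is still on the stand. I'll solve its new pose with all six degrees free.

```bash
cat > fitfree.py <<'E'
from fit6 import *
# pose v = position(3)+rotvec(3) perturbing R0
def lines_mask(a,B):  # grey marks inside blob
    return None
def fitfree(views,o0,R0,tag=""):
    R0=np.array(R0)
    def cost(v,full=False):
        R=R0@Rn.from_rotvec(v[3:]).as_matrix(); o=np.array(o0)+v[:3]; e=[]
        for B,C,w in views:
            r=np.zeros_like(B,np.uint8)
            for b in bs: cv2.fillConvexPoly(r,cv2.convexHull((((proj(C,o+b@R.T)+.5)*S-.5)*16).round().astype(np.int32)),1,shift=4)
            e.append(w*np.abs(r-B).sum()/S/S)
        return e if full else sum(e)
    v=np.zeros(6)
    for k in(1,.4,.2):
        s=np.vstack([v]+[v+k*d for d in np.diag([.015,.015,.015,.12,.12,.12])])
        v=minimize(cost,v,method="Nelder-Mead",options=dict(initial_simplex=s,xatol=5e-5,fatol=.3,maxiter=900)).x
    R=R0@Rn.from_rotvec(v[3:]).as_matrix(); o=np.array(o0)+v[:3]
    z=R[:,2]; print(tag,"o",o.round(4),"x",R[:,0].round(3),"z",z.round(3),"elev",np.degrees(np.arcsin(z[2])).round(1),"yaw",np.arctan2(R[1,1],R[0,1]).round(3)-1.571,"cost",np.round(cost(v,True)))
    return o,R
def leanR(psi,el): # cover z elevated el above horizontal toward stand -x
    c,s=np.cos(el),np.sin(el); return rotz(psi)@np.array([[s,0,-c],[0,1,0],[c,0,s]])
E
python3 - <<'E'
from fitfree import *
o,a,C=pickle.load(open("cov4.pkl","rb"))
cr=np.array([[535,172],[646,172],[646,363],[536,363]],float); px=np.c_[150+(cr[:,0]-400)*.55,30+cr[:,1]*270/490]
ob=np.array([[.055,.032,.005],[.055,-.032,.005],[-.055,-.032,.005],[-.055,.032,.005]])
n,rv,tv,er=cv2.solvePnPGeneric(ob,px,C[0],None,flags=cv2.SOLVEPNP_IPPE)
for r,t,e in zip(rv,tv,er):
    R=C[1].T@cv2.Rodrigues(r)[0]; print("pnp",(C[1].T@(t[:,0]-C[2])).round(4),R[:,2].round(3),e)
B=blob(a,C,[.51,-.235,.1])
for el in(30,48,60):fitfree([(B,C,1)],[.52,-.232,.085],leanR(.27,np.radians(el)),el)
E
```

```text
pnp [ 0.5217 -0.2318  0.0765] [ 0.776  0.063 -0.628] [60.70254777]
pnp [ 0.5227 -0.2334  0.0769] [ 0.58   0.226 -0.782] [60.82920269]
30 o [ 0.5235 -0.2316  0.0755] x [0.577 0.166 0.8  ] z [-0.742 -0.303  0.598] elev 36.7 yaw 0.349 cost [537.]
48 o [ 0.5242 -0.2315  0.072 ] x [0.747 0.213 0.63 ] z [-0.599 -0.196  0.776] elev 50.9 yaw 0.29300000000000015 cost [521.]
60 o [ 0.5246 -0.2313  0.072 ] x [0.74  0.211 0.639] z [-0.587 -0.261  0.766] elev 50.0 yaw 0.3360000000000001 cost [531.]
```

Elevation is now about 50°. Both the images and the touch put the shut fingertips about 8 mm behind the nominal TCP (about 21 mm when open), and I'll use that. Next I'll face the new tilt and measure again.

```bash
python3 -c "
from fitfree import *
R=leanR(.278,np.radians(49)); go(np.array([.524,-.2318,.073])+R[:,2]*.14,R@FLIP)"
```

```text
ROW [0.0446, 0.0018, 0.0152] [0.0012, -0.3328, -0.0023]
```

```bash
python3 -m inch '[[[0.02,0.002,0,0,-0.11,0,-1],[0.045,0.002,0,0,-0.22,0,-1],[0.045,0.002,0.015,0,-0.333,0,-1],[0.045,0.002,0.015,0,-0.333,0,-1],[0.045,0.002,0.015,0,-0.333,0,-1]]]'
python3 - <<'E'
from fitfree import *
o=sensors.get_obs(); a=imaging.camera("wrist"); C=cal("wrist",o); pickle.dump((o,a,C),open("cov5.pkl","wb"))
T=imaging.camera("top"); CT=cal("top"); D=imaging.camera("side"); CD=cal("side"); pickle.dump((T,CT,D,CD),open("ts5.pkl","wb"))
g=[.505,-.236,.09]
def strip(B): # drop rows narrower than 75% of blob width at the lower end (ledge)
    w=(B>.5).sum(1); W=np.median(w[w>0]); B=B.copy(); B[w<.75*W]=0; return B
o4,a4,C4=pickle.load(open("cov4.pkl","rb")); B4=strip(blob(a4,C4,g)); B5=strip(blob(a,C,g))
for B in(B4,B5): ys,xs=np.where(B>.5); print(B.sum()/16,xs.min()/4,xs.max()/4,ys.min()/4,ys.max()/4,[int((B[int(y)]>.5).sum()/4) for y in np.linspace(ys.min()+6,ys.max()-6,8)])
for e in(42,55):
    fitfree([(B4,C4,1)],[.524,-.232,.073],leanR(.275,np.radians(e)),"4")
    fitfree([(B5,C,1)],[.524,-.232,.073],leanR(.275,np.radians(e)),"5")
    fitfree([(B4,C4,1),(B5,C,1)],[.524,-.232,.073],leanR(.275,np.radians(e)),"4+5")
E
```

```text
clock: 13.4
position: [0.4367, -0.2555, 0.1792]
ee_rot: [0.927, 0.131, 0.347, -0.049]
ft_force: [-0.7, -0.2, 0.0]
grip_width: 1.004
grasp_force: 0.0
6667.375 224.0 285.75 123.0 230.75 [56, 62, 62, 62, 62, 62, 62, 62]
7171.125 223.0 288.75 124.0 237.75 [66, 66, 66, 64, 63, 62, 61, 54]
4 o [ 0.5273 -0.2307  0.0717] x [0.707 0.199 0.679] z [-0.653 -0.185  0.734] elev 47.3 yaw 0.27500000000000013 cost [71.]
5 o [ 0.5291 -0.2303  0.071 ] x [0.739 0.209 0.641] z [-0.617 -0.173  0.768] elev 50.2 yaw 0.27500000000000013 cost [93.]
4+5 o [ 0.5297 -0.2301  0.0712] x [0.664 0.187 0.724] z [-0.694 -0.205  0.69 ] elev 43.6 yaw 0.28100000000000014 cost [171. 136.]
4 o [ 0.5284 -0.2303  0.07  ] x [0.725 0.203 0.658] z [-0.632 -0.183  0.753] elev 48.8 yaw 0.27700000000000014 cost [76.]
5 o [ 0.529  -0.2304  0.0711] x [0.743 0.211 0.635] z [-0.61  -0.177  0.772] elev 50.5 yaw 0.278 cost [93.]
4+5 o [ 0.5297 -0.23    0.0693] x [0.72  0.202 0.663] z [-0.636 -0.189  0.748] elev 48.4 yaw 0.28 cost [118. 132.]
```

The two views agree: cover origin at (0.529,-0.230,0.0705), elevation about 49.5°, yaw 0.277. I'll approach with the corrected depth.

```bash
python3 -c "
from fitfree import *
R=leanR(.277,np.radians(49.5)); go(np.array([.529,-.2303,.0705])+R[:,2]*.0,R@FLIP)"
```

```text
ROW [0.0023, 0.0007, 0.1456] [-0.0023, -0.0114, -0.0037]
```

```bash
python3 -m inch '[[[0.002,0.0005,0.03,-0.002,-0.011,-0.004,-1],[0.002,0.0005,0.06,-0.002,-0.011,-0.004,-1],[0.002,0.0005,0.09,-0.002,-0.011,-0.004,-1],[0.002,0.0005,0.11,-0.002,-0.011,-0.004,-1],[0.002,0.0005,0.125,-0.002,-0.011,-0.004,-1],[0.002,0.0005,0.135,-0.002,-0.011,-0.004,-1],[0.002,0.0005,0.145,-0.002,-0.011,-0.004,-1],[0.002,0.0005,0.145,-0.002,-0.011,-0.004,-1]]]' 30
python3 -m inch '[[[0,0,0,0,0,0,0],[0,0,0,0,0,0,0.3],[0,0,0,0,0,0,0.6],[0,0,0,0,0,0,1],[0,0,0,0,0,0,1],[0,0,0,0,0,0,1],[0,0,0,0,0,0,1]]]'
```

```text
clock: 14.35
position: [0.5281, -0.2297, 0.0694]
ee_rot: [0.929, 0.13, 0.342, -0.049]
ft_force: [-0.5, -0.2, -0.3]
grip_width: 0.998
grasp_force: 0.0
clock: 15.05
position: [0.5284, -0.2315, 0.0714]
ee_rot: [0.929, 0.13, 0.342, -0.046]
ft_force: [-6.8, 0.1, 5.6]
grip_width: 0.603
grasp_force: 30.2
```

Gripped: 51 mm opening at 30 N. Now I'll draw it off along its own z, then up.

```bash
python3 -m inch '[[[0,0,-0.01,0,0,0,1],[0,0,-0.025,0,0,0,1],[0,0,-0.045,0,0,0,1],[0,0,-0.07,0,0,0,1],[0,0,-0.1,0,0,0,1],[0,0,-0.13,0,0,0,1],[0.02,0,-0.16,0,0,0,1],[0.05,0,-0.19,0,0,0,1],[0.05,0,-0.19,0,0,0,1]]]' 40
python3 - <<'E'
from fit6 import *
o=sensors.get_obs(); a=imaging.camera("wrist"); C=cal("wrist",o); pickle.dump((o,a,C),open("held.pkl","wb"))
hsv=cv2.cvtColor(a,cv2.COLOR_BGR2HSV); m=((hsv[...,2]>140)&(hsv[...,1]<60)&(hsv[...,0]<60)).astype(np.uint8)
for c in cv2.findContours(m,cv2.RETR_EXTERNAL,cv2.CHAIN_APPROX_SIMPLE)[0]:
    if cv2.contourArea(c)>800: print(cv2.contourArea(c),cv2.boundingRect(c),cv2.minAreaRect(c))
R=Rn.from_quat(o["ee_rot"]).as_matrix()
P=o["position"]+(np.array([[.055,.032,.005],[.055,-.032,.005],[.05,.026,.035],[.05,-.026,.035]])*[1,-1,-1]+[0,0,0.0])@R.T
print(proj(C,P).round(1))
go([.518,.278,.20],down(-.0625))
E
```

```text
clock: 15.95
position: [0.4476, -0.2552, 0.251]
ee_rot: [0.93, 0.131, 0.34, -0.043]
ft_force: [0.4, -0.2, -1.4]
grip_width: 0.599
grasp_force: 43.4
3144.5 (28, 229, 74, 58) ((65.31080627441406, 257.1351318359375), (72.00675964355469, 55.731258392333984), 9.462322235107422)
23104.0 (176, 147, 159, 203) ((255.566162109375, 248.5589599609375), (158.00921630859375, 201.0205078125), 1.1017061471939087)
3146.5 (370, 14, 142, 56) ((441.1497497558594, 40.781192779541016), (148.27474975585938, 28.39043426513672), 11.768289566040039)
1341.0 (192, 0, 117, 24) ((250.0, 11.5), (23.0, 116.0), 90.0)
[[188.3 151.1]
 [317.6 151.1]
 [188.2 176.1]
 [316.9 176.2]]
ROW [0.1335, -0.4943, 0.173] [-0.1094, -0.6953, 0.3289]
```

```bash
python3 - <<'E'
from fit6 import *
o,a,C=pickle.load(open("held.pkl","rb"))
g=cv2.cvtColor(a,cv2.COLOR_BGR2GRAY)
for r in list(range(144,200,4)):
    row=a[r].astype(int); m=(row.min(1)>130)&((row[:,2]-row[:,0])<60)
    L=256
    while m[L] : L-=1
    Rr=256
    while m[Rr]: Rr+=1
    print(r,L,Rr,end=" | ")
print(); print("col230",[int(x) for x in g[140:200:2,230]],"col285",[int(x) for x in g[140:200:2,285]])
print("rows near bottom col 256",[int(x) for x in g[200:384:6,256]])
# three grey lines
sub=g[170:330,215:300]; d=(sub<150).astype(np.uint8)
for c in cv2.findContours(d,cv2.RETR_EXTERNAL,cv2.CHAIN_APPROX_SIMPLE)[0]:
    if cv2.contourArea(c)>60: print(np.add(cv2.boundingRect(c),[215,170,0,0]),cv2.minAreaRect(c)[1:])
E
```

```text
144 142 295 | 148 145 305 | 152 144 320 | 156 206 326 | 160 205 307 | 164 141 348 | 168 140 488 | 172 139 487 | 176 138 405 | 180 137 399 | 184 136 394 | 188 135 391 | 192 -1 389 | 196 -1 388 | 
col230 [153, 153, 152, 149, 168, 223, 232, 232, 231, 231, 216, 207, 206, 207, 207, 207, 207, 227, 232, 231, 231, 231, 232, 231, 231, 232, 231, 231, 232, 231] col285 [154, 153, 156, 159, 158, 199, 231, 232, 231, 231, 229, 209, 207, 205, 206, 207, 207, 215, 232, 231, 231, 231, 230, 232, 231, 231, 231, 231, 231, 231]
rows near bottom col 256 [122, 122, 125, 124, 126, 126, 125, 124, 124, 121, 125, 121, 124, 123, 122, 120, 121, 124, 128, 216, 229, 228, 228, 228, 228, 104, 30, 37, 37, 36, 37]
[268 198  11 115] ((5.565122604370117, 114.2990493774414), 2.7263107299804688)
[252 198   8 115] ((5.284613609313965, 114.11909484863281), 1.1691392660140991)
[236 197   6 116] ((115.0, 5.0), 90.0)
```

The held cover matches the model within about 1 mm, with cover origin ≈ TCP + 1 mm along tool x. I'll work out the carry over to the pocket and the exact residual yaw.

```bash
python3 - <<'E'
from fit6 import *
o,a,C=pickle.load(open("held.pkl","rb"))
g=cv2.cvtColor(a,cv2.COLOR_BGR2GRAY).astype(float)
rows=np.arange(202,308); w=np.clip(200-g[rows,248:264],0,None); cx=(w*np.arange(248,264)).sum(1)/w.sum(1); print("mid line",np.polyfit(rows,cx,1),cx[0],cx[-1])
def edge(c,r0,r1,th): 
    s=g[r0:r1,c]; i=np.argmax(s>th); return r0+i-1+(th-s[i-1])/(s[i]-s[i-1])
cols=np.arange(205,300,5); e=[edge(c,143,156,190) for c in cols]; f=[edge(c,166,182,219) for c in cols]
print("flange",np.polyfit(cols,e,1),np.mean(e),"face",np.polyfit(cols,f,1),np.mean(f))
# model slopes for aligned cover
R=Rn.from_quat(o["ee_rot"]).as_matrix()
def pr(P): return proj(C,o["position"]+(np.array(P)*[1,-1,-1])@R.T)
print(pr([[.055,.02,.005],[.055,-.02,.005],[.05,.02,.035],[.05,-.02,.035],[.03,0,.035],[-.03,0,.035]]).round(2))
go([.5219,.28,.27],down(-.0625))
E
```

```text
mid line [-2.40372927e-02  2.61812562e+02] 256.9225663716814 254.44010416666666
flange [1.96410747e-02 1.44140152e+02] 149.0504208919906 face [1.99392713e-02 1.68657054e+02] 173.6418721629248
[[212.56 151.07]
 [293.37 151.12]
 [203.06 176.12]
 [302.05 176.16]
 [252.66 221.78]
 [252.89 335.27]]
ROW [0.1819, -0.4945, 0.1222] [-0.1094, -0.6953, 0.3289]
```

```bash
python3 -m inch '[[[0.02,-0.02,0,-0.02,-0.13,0.05,1],[0.04,-0.06,0,-0.04,-0.26,0.1,1],[0.07,-0.11,0.02,-0.06,-0.39,0.17,1],[0.1,-0.16,0.04,-0.08,-0.5,0.23,1],[0.12,-0.21,0.06,-0.1,-0.62,0.29,1],[0.14,-0.26,0.08,-0.109,-0.695,0.329,1],[0.15,-0.31,0.1,-0.109,-0.695,0.329,1],[0.16,-0.36,0.11,-0.109,-0.695,0.329,1],[0.17,-0.41,0.12,-0.109,-0.695,0.329,1],[0.18,-0.455,0.122,-0.109,-0.695,0.329,1]]]'
python3 -c "
from h import *
go([.5219,.2799,.075],down(-.0415))"
```

```text
clock: 17.0
position: [0.4682, 0.1293, 0.2857]
ee_rot: [0.999, -0.031, 0.012, -0.008]
ft_force: [0.1, 0.7, -1.1]
grip_width: 0.597
grasp_force: 45.7
ROW [0.0394, -0.15, 0.2142] [-0.0167, -0.0234, -0.0202]
```

```bash
python3 -m inch '[[[0.02,-0.05,0,-0.017,-0.023,-0.02,1],[0.039,-0.1,0.02,-0.017,-0.023,-0.02,1],[0.039,-0.15,0.06,-0.017,-0.023,-0.02,1],[0.039,-0.15,0.11,-0.017,-0.023,-0.02,1],[0.039,-0.15,0.15,-0.017,-0.023,-0.02,1],[0.039,-0.15,0.18,-0.017,-0.023,-0.02,1],[0.039,-0.15,0.21,-0.017,-0.023,-0.02,1],[0.039,-0.15,0.214,-0.017,-0.023,-0.02,1],[0.039,-0.15,0.214,-0.017,-0.023,-0.02,1]]]'
python3 -c "
from h import *
import pickle
go([.5219,.2799,.055],down(-.0415))
o=sensors.get_obs();a=imaging.camera('wrist');C=cal('wrist',o);pickle.dump((o,a,C),open('hov.pkl','wb'))
R=rotz(-.0625); P=np.array([.5229,.2799,.038])
print(proj(C,P+np.array([[.057,.034,0],[.057,-.034,0],[.0645,.0415,0],[.0645,-.0415,0],[0,.034,0],[0,-.034,0]])@R.T).round(1))
g=cv2.cvtColor(a,cv2.COLOR_BGR2GRAY)
for c in(215,235,255,275,295): print(c,[int(x) for x in g[90:190:2,c]])
for r in(120,130,140,150): print(r,[int(x) for x in g[r,160:350:3]])
"
```

```text
clock: 17.9
position: [0.396, 0.2086, 0.1761]
ee_rot: [1.0, -0.021, 0.017, -0.009]
ft_force: [-0.0, -0.3, -2.3]
grip_width: 0.598
grasp_force: 45.7
ROW [0.1188, -0.0741, 0.1265] [-0.0189, -0.0328, -0.0002]
[[128.8 -21.5]
 [208.4 -20.2]
 [119.1 -32. ]
 [217.  -30.4]
 [134.9  51.6]
 [209.8  53.1]]
215 [204, 201, 203, 203, 202, 203, 204, 203, 202, 202, 203, 202, 203, 204, 204, 203, 203, 204, 174, 119, 122, 121, 114, 113, 137, 135, 134, 138, 142, 128, 228, 241, 240, 240, 242, 139, 101, 102, 103, 103, 101, 123, 241, 241, 240, 240, 239, 240, 239, 240]
235 [118, 121, 120, 118, 119, 118, 117, 118, 119, 121, 120, 119, 117, 121, 118, 121, 121, 122, 120, 122, 122, 120, 120, 107, 136, 145, 145, 143, 144, 133, 192, 242, 240, 240, 242, 155, 98, 99, 103, 103, 102, 104, 228, 241, 240, 240, 240, 239, 240, 239]
255 [116, 120, 119, 118, 120, 120, 123, 120, 119, 119, 119, 121, 121, 121, 120, 120, 119, 119, 121, 123, 124, 122, 124, 110, 139, 144, 143, 142, 142, 133, 180, 242, 240, 240, 241, 203, 98, 101, 101, 102, 100, 103, 210, 241, 239, 239, 239, 240, 239, 240]
275 [116, 118, 118, 118, 118, 117, 119, 1
[... 1064 characters left out ...]
, 153, 148, 144, 142, 139, 143, 141, 147, 146, 136]
140 [144, 141, 136, 136, 142, 143, 140, 116, 97, 137, 142, 136, 141, 139, 138, 134, 138, 140, 136, 134, 138, 146, 139, 137, 142, 145, 128, 116, 142, 143, 150, 145, 142, 141, 145, 146, 151, 149, 139, 142, 144, 144, 143, 150, 152, 146, 144, 149, 149, 150, 145, 148, 146, 148, 144, 142, 148, 147, 142, 143, 148, 141, 143, 140]
150 [137, 140, 141, 141, 142, 138, 138, 130, 134, 142, 139, 138, 239, 240, 240, 240, 230, 228, 227, 228, 221, 209, 207, 209, 192, 192, 193, 192, 186, 179, 180, 180, 179, 158, 160, 158, 159, 144, 143, 141, 141, 129, 132, 128, 131, 129, 124, 124, 125, 126, 126, 125, 126, 145, 141, 143, 144, 148, 143, 147, 138, 137, 144, 145]
```

The arm stopped short of the target. I'll check the joints before moving on.

```bash
python3 -c "
from h import *
o=sensors.get_obs(); print(o['joint_pos'].round(2),o['position'],o['joint_velocities'].round(2))"; python3 -m inch '[[[0,0,-0.05,0,0,0,1],[0,0,-0.1,0,0,0,1],[0,0,-0.1,0,0,0,1]]]'; python3 -c "
from h import *
o=sensors.get_obs(); print(o['joint_pos'].round(2))
go([.5219,.2799,.18],down(-.0415))"
```

```text
[ 1.24 -0.5  -1.47  1.95 -0.53  1.25 -1.67] [0.39529627 0.20835905 0.17543064] [ 0.01 -0.   -0.   -0.04  0.01  0.04 -0.  ]
clock: 18.25
position: [0.3957, 0.208, 0.2826]
ee_rot: [1.0, -0.02, 0.02, -0.01]
ft_force: [0.5, 0.4, -3.1]
grip_width: 0.6
grasp_force: 45.8
[ 1.13 -0.48 -1.29  1.79 -0.48  1.46 -1.7 ]
ROW [0.1189, -0.0748, 0.1091] [-0.0207, -0.0405, 0.0009]
```

The elbow has drifted to its limits (j2, j3). I'll move outward and high to unfold the arm, then come down.

```bash
python3 -m inch '[[[0.04,0,0,0,0,0,1],[0.08,0,0,0,0,0,1],[0.12,0,0,0,0,0,1],[0.16,0,0,0,0,0,1],[0.2,0,0,0,0,0,1],[0.2,0,0,0,0,0,1],[0.2,0,0,0,0,0,1]]]'; python3 -c "
from h import *
o=sensors.get_obs(); print(o['joint_pos'].round(2))
go([.5219,.2799,.18],down(-.0415)); go([.60,.2,.33],down(-.0415))"
```

```text
clock: 18.95
position: [0.4825, 0.1657, 0.3083]
ee_rot: [0.999, -0.02, 0.038, -0.016]
ft_force: [-0.5, 0.3, -1.5]
grip_width: 0.596
grasp_force: 45.7
[ 1.53 -0.5  -1.47  1.64 -0.53  1.49 -1.53]
ROW [0.025, -0.1112, 0.1345] [-0.0343, -0.0745, 0.001]
ROW [0.1173, -0.0396, -0.0116] [-0.0343, -0.0745, 0.001]
```

I'll fit the arm's kinematics from the logged poses, then plan a Cartesian route that unwinds the elbow.

```bash
cat > kin.py <<'E'
from h import *
import pickle, itertools
from scipy.optimize import least_squares
D=[]
for f in("fix","fix2","fix3","hold","cov","cov2","cov3","cov4","cov5","held","hov"):
    o=pickle.load(open(f+".pkl","rb"))[0]; D.append((o["joint_pos"],o["position"],o["ee_rot"]))
Q=[d[0] for d in D];P=np.array([d[1] for d in D]);RR=Rn.from_quat([d[2] for d in D])
def fk(q,p,s):
    ax=[[0,0,1],[0,1,0],[0,0,1],[0,1,0],[0,0,1],[0,1,0],[0,0,1]]
    x=np.array([0,0,p[0]]);R=Rn.identity(); L={0:np.zeros(3),2:[p[4],0,p[1]],4:[p[5],0,p[2]],6:[p[7],0,p[3]]}
    for i in range(7):
        R=R*Rn.from_rotvec(np.array(ax[i])*s[i]*q[i])
        if i in L: x=x+R.apply(L[i])
    return x,R*Rn.from_euler('z',p[6])
def res(p,s):
    r=[]
    for q,x,R in zip(Q,P,RR):
        a,b=fk(q,p,s); r+=[*(a-x),*(.3*(b.inv()*R).as_rotvec())]
    return np.array(r)
if __name__=="__main__":
    out=[]
    for s3,s5 in itertools.product((1,-1),(1,-1)):
        for c in(0,1.57,3.14,-1.57):
            s=[-1,1,s3,1,s5,1,-1]; b=least_squares(res,[.35,.4,.4,.3,0,0,c,0],args=(s,)); out.append((b.cost,s,b.x.tolist()))
    out.sort(key=lambda t:t[0])
    for t in out[:3]: print(t[0],t[1],np.round(t[2],4))
    pickle.dump(out[0],open("kin.pkl","wb"))
E
python3 kin.py
```

```text
0.0018214376220947715 [-1, 1, -1, 1, -1, 1, -1] [ 0.2056  0.4535  0.4896  0.2479 -0.0051  0.0559  1.5708 -0.0259]
0.0018214376220947754 [-1, 1, -1, 1, -1, 1, -1] [ 0.2056  0.4535  0.4896  0.2479 -0.0051  0.0559  1.5708 -0.0259]
0.0018214376220947771 [-1, 1, -1, 1, -1, 1, -1] [ 0.2056  0.4535  0.4896  0.2479 -0.0051  0.0559  1.5708 -0.0259]
```

```bash
cat > sim.py <<'E'
from kin import *
_,s,p=pickle.load(open("kin.pkl","rb"))
lo=np.array([-2.6,-.5,-1.47,.16,-1.27,.06,-2.6]);hi=np.array([2.6,2.12,1.34,2.42,4.41,2.06,2.6])
def jac(q):
    x,R=fk(q,p,s); J=np.zeros((6,7))
    for i in range(7):
        d=q.copy();d[i]+=1e-5;a,b=fk(d,p,s);J[:3,i]=(a-x)/1e-5;J[3:,i]=(b*R.inv()).as_rotvec()/1e-5
    return x,R,J
def track(q,wps,n=25,lam=.02,null=0,q0=None):
    # follow waypoints (offset from current model pose)
    q=q.copy()
    for X,Rt in wps:
        x,R=fk(q,p,s); dr=(Rt*R.inv()).as_rotvec()
        for k in range(n):
            xt=x+(X-x)*(k+1)/n; Rg=Rn.from_rotvec(dr*(k+1)/n)*R
            for _ in range(3):
                a,b,J=jac(q); e=np.r_[xt-a,(Rg*b.inv()).as_rotvec()]
                Ji=J.T@np.linalg.inv(J@J.T+lam**2*np.eye(6)); dq=Ji@e
                if null: dq+=null*(np.eye(7)-Ji@J)@(q0-q)
                q=np.clip(q+dq,lo,hi)
    a,b=fk(q,p,s); return q,np.linalg.norm(X-a),np.linalg.norm((Rt*b.inv()).as_rotvec())
E
python3 - <<'E'
from sim import *
names=("fix","fix2","fix3","hold","cov","cov2","cov3","cov4","cov5","held","hov")
for n,d in zip(names,D): print(n,d[0].round(2),d[1].round(3),(d[1]-fk(d[0],p,s)[0]).round(3))
W=lambda i:(fk(Q[i],p,s))
for i,j in((2,3),(3,4),(4,5),(8,9)):
    q,e,r=track(Q[i],[W(j)]); print(names[i],names[j],q.round(2),Q[j].round(2),round(e,3))
# after-grasp path
o=sensors.get_obs(); print("now",o["joint_pos"].round(2))
E
```

```text
fix [ 0.13  0.17 -0.8   1.41  0.13  1.6  -2.31] [0.479 0.247 0.364] [ 0.016 -0.012 -0.003]
fix2 [ 0.17  0.11 -0.81  1.8   0.08  1.27 -2.31] [0.429 0.237 0.204] [ 0.029 -0.001 -0.005]
fix3 [ 0.4   0.28 -0.91  1.67  0.23  1.31 -0.61] [0.52  0.159 0.204] [-0.008 -0.028 -0.008]
hold [ 0.64  0.03 -0.73  1.68  0.02  1.44 -1.4 ] [ 0.485 -0.004  0.291] [-0.005 -0.015 -0.001]
cov [ 0.99 -0.04  0.16  2.33 -1.24  1.13  0.6 ] [ 0.397 -0.262  0.21 ] [-0.001 -0.01   0.009]
cov2 [ 1.48  0.15 -0.36  2.32 -1.26  1.01  0.74] [ 0.4   -0.264  0.134] [-0.007 -0.001 -0.002]
cov3 [ 2.15  0.26 -1.04  2.3  -1.14  0.92  0.69] [ 0.401 -0.265  0.148] [ 0.003  0.01  -0.007]
cov4 [ 2.21  0.29 -1.1   2.3  -1.11  0.9   0.67] [ 0.4   -0.266  0.148] [ 0.005  0.01  -0.008]
cov5 [ 2.16 -0.05 -1.23  2.16 -0.93  0.94  0.18] [ 0.437 -0.255  0.179] [ 0.    -0.003  0.001]
held [ 2.27 -0.32 -1.23  2.06 -1.07  1.22  0.16] [ 0.448 -0.255  0.251] [-0.007  0.012  0.014]
hov [ 1.24 -0.5  -1.47  1.95 -0.53  1.25 -1.67] [0.396 0.209 0.176] [ 0.01  -0.001  0.01 ]
fix3 hold [ 0.6   0.03 -0.69  1.68  0.02  1.44 -1.39] [ 0.64  0.03 -0.73  1.68  0.02  1.44 -1.4 ] 0.0
hold cov [ 0.87 -0.04  0.28  2.33 -1.24  1.12  0.6 ] [ 0.99 -0.04  0.16  2.33 -1.24  1.13  0.6 ] 0.0
cov cov2 [ 1.    0.13  0.14  2.32 -1.27  1.08  0.76] [ 1.48  0.15 -0.36  2.32 -1.26  1.01  0.74] 0.008
cov5 held [ 2.13 -0.18 -1.16  2.04 -0.95  1.11  0.09] [ 2.27 -0.32 -1.23  2.06 -1.07  1.22  0.16] 0.0
now [ 1.53 -0.5  -1.47  1.64 -0.53  1.49 -1.53]
```

```bash
cat > sim2.py <<'E'
from kin import *
import sim; from sim import lo,hi,track
s=sim.s; c=sim.p[6]
o=sensors.get_obs(); Q=Q+[o["joint_pos"]]; P=np.vstack([P,o["position"]]); RR=Rn.concatenate([RR,Rn.from_quat(o["ee_rot"])])
AX=[2,1,2,1,2,1,2]
def rots(q):
    R=np.eye(3);out=[R]
    for i in range(7): R=R@Rn.from_rotvec(np.eye(3)[AX[i]]*s[i]*q[i]).as_matrix(); out.append(R)
    return out
base=np.array([0,0,.2056, 0,0,0, 0,0,0, 0,0,.4535, 0,0,0, 0,0,.4896, 0,0,0, 0,0,.2479])
A=np.vstack([np.hstack(rots(q)) for q in Q]); b=P.ravel()
lam=3e-3; off=base+np.linalg.lstsq(np.vstack([A,lam*np.eye(24)]),np.r_[b-A@base,np.zeros(24)],rcond=None)[0]
def fk2(q,p=None,s_=None):
    R=rots(q); return np.hstack(R)@off,Rn.from_matrix(R[7])*Rn.from_euler('z',c)
sim.fk=fk2
E
python3 - <<'E'
from sim2 import *
print((np.abs(A@off-b).max()),off.reshape(8,3).round(3).tolist())
q=Q[-1]; tgt=(np.array([.5219,.2799,.18]),Rn.from_matrix(down(-.0415)))
for pi_ in(0,np.pi):
  print("direct",[np.round(t,3) for t in track(q,[(tgt[0],Rn.from_matrix(down(-.0415+pi_)))])])
rng=np.random.default_rng(0); best=[]
import time; t0=time.time(); R0=fk2(q)[1]
while time.time()-t0<150:
    w=[]
    for _ in range(rng.integers(1,3)):
        X=np.array([rng.uniform(.4,.7),rng.uniform(-.25,.3),rng.uniform(.25,.45)])
        w.append((X,Rn.from_matrix(down(rng.uniform(-.6,1.6)))*Rn.from_rotvec([rng.uniform(-.5,.5),rng.uniform(-.2,.8),0])))
    qe,e,r=track(q,w+[tgt],n=8)
    if e>.005: continue
    m=np.min(np.minimum(qe-lo,hi-qe)); best.append((m,qe,w))
best.sort(key=lambda t:-t[0]); print(len(best))
for m,qe,w in best[:4]: print(round(m,2),qe.round(2),[(X.round(2),(R0.inv()*R).as_rotvec().round(2),R.as_quat().round(3)) for X,R in w])
E
```

```text
1.924421397070386e-06 [[0.0, 0.0, 0.232], [-0.0, -0.011, 0.026], [0.0, -0.011, -0.002], [0.0, -0.012, 0.451], [-0.0, -0.012, 0.0], [0.0, -0.0, 0.49], [0.0, -0.0, 0.052], [-0.0, 0.0, 0.3]]
direct [array([ 1.709, -0.5  , -1.47 ,  1.675, -0.683,  1.369, -1.606]), np.float64(0.211), np.float64(0.38)]
direct [array([ 1.711, -0.5  , -1.47 ,  1.674, -0.674,  1.365,  1.526]), np.float64(0.215), np.float64(0.385)]
842
0.44 [-0.67  0.28  0.12  1.62 -0.03  1.24 -2.16] [(array([0.42, 0.18, 0.31]), array([-0.44,  0.6 ,  0.29]), array([ 0.91 , -0.174,  0.32 ,  0.198])), (array([0.64, 0.07, 0.43]), array([ 0.28,  0.73, -1.24]), array([ 0.741,  0.548,  0.372, -0.112]))]
0.4 [-0.49  0.29 -0.1   1.61  0.03  1.25 -2.2 ] [(array([0.47, 0.29, 0.38]), array([-0.22,  0.58,  0.48]), array([ 0.909, -0.261,  0.312,  0.09 ])), (array([ 0.62, -0.2 ,  0.41]), array([ 0.21,  0.59, -1.15]), array([ 0.79 ,  0.518,  0.317, -0.083]))]
0.38 [-0.43  0.29 -0.17  1.6   0.05  1.25 -2.22] [(array([ 0.44, -0.03,  0.44]), array([-0.35,  0.67, -0.09]), array([0.919, 0.015, 0.357, 0.165])), (array([0.51, 0.23, 0.39]), array([-0.19,  0.68,  0.26]), array([ 0.916, -0.153,  0.363,  0.079]))]
0.37 [-0.39  0.3  -0.22  1.6   0.07  1.25 -2.23] [(array([0.48, 0.24, 0.33]), array([-0.1 ,  0.74, -0.69]), array([0.866, 0.304, 0.393, 0.054])), (array([0.63, 0.2 , 0.26]), array([ 0.64,  0.22, -1.5 ]), array([ 0.683,  0.664,  0.14 , -0.27 ]))]
```

The refitted kinematics are exact to microns. The search shows that a raised waypoint with the tool pitched by about 0.65 rad unwinds the elbow. I'll test simple versions of that.

```bash
python3 - <<'E'
from sim2 import *
q=Q[-1]; R0=fk2(q)[1]; T=Rn.from_matrix(down(-.0415))
def pt(yaw,a,b): return Rn.from_matrix(down(yaw))*Rn.from_rotvec([a,b,0])
for w in ([([.44,-.03,.44],pt(-.04,0,.7)),([.51,.23,.39],pt(-.04,0,.7))],[([.5,.2,.42],pt(-.04,0,.7))],[([.5,.25,.4],pt(-.04,0,.9))],[([.45,.1,.42],pt(-.04,-.3,.7))],[([.46,.17,.38],pt(-.04,-.3,.6)),([.62,-.1,.41],pt(.9,0,.6))],[([.44,-.03,.44],pt(-.04,-.3,.7)),([.51,.23,.39],pt(-.04,0,.7))]):
    w=[(np.array(a),b) for a,b in w]; qq=q; s_=[]
    for t in w+[(np.array([.5219,.2799,.18]),T),(np.array([.5219,.2799,.03]),T)]:
        qq,e,r=track(qq,[t],n=12); s_.append((qq.round(2).tolist(),round(e,3)))
    print([(a.tolist(),(R0.inv()*b).as_rotvec().round(2).tolist()) for a,b in w]); [print("   ",x) for x in s_]
E
```

```text
[([0.44, -0.03, 0.44], [-0.03, 0.63, -0.01]), ([0.51, 0.23, 0.39], [-0.03, 0.63, -0.01])]
    ([0.69, -0.5, -0.38, 2.02, -0.47, 1.1, -1.23], np.float64(0.076))
    ([0.63, -0.5, -1.0, 1.87, -0.15, 0.92, -2.01], np.float64(0.004))
    ([0.31, 0.57, -1.2, 1.57, 0.54, 1.38, -2.55], np.float64(0.0))
    ([0.21, 0.69, -1.02, 1.71, 0.64, 1.13, -2.6], np.float64(0.0))
[([0.5, 0.2, 0.42], [-0.03, 0.63, -0.01])]
    ([0.67, -0.5, -0.9, 1.86, -0.28, 0.99, -1.85], np.float64(0.028))
    ([0.36, 0.64, -1.31, 1.56, 0.63, 1.42, -2.6], np.float64(0.0))
    ([0.21, 0.69, -1.03, 1.71, 0.65, 1.13, -2.6], np.float64(0.0))
[([0.5, 0.25, 0.4], [-0.03, 0.83, -0.02])]
    ([0.5, -0.5, -0.98, 1.99, -0.06, 0.74, -2.18], np.float64(0.047))
    ([0.32, 0.58, -1.22, 1.56, 0.55, 1.39, -2.56], np.float64(0.0))
    ([0.21, 0.69, -1.03, 1.71, 0.65, 1.13, -2.6], np.float64(0.0))
[([0.45, 0.1, 0.42], [-0.33, 0.63, -0.02])]
    ([0.48, -0.5, -0.8, 1.95, 0.07, 1.09, -1.97], np.float64(0.056))
    ([0.27, 0.52, -1.12, 1.57, 0.48, 1.36, -2.52], np.float64(0.0))
    ([0.19, 0.67, -1.0, 1.71, 0.62, 1.12, -2.6], np.float64(0.0))
[([0.46, 0.17, 0.38], [-0.33, 0.53, -0.02]), ([0.62, -0.1, 0.41], [0.28, 0.47, -0.91])]
    ([0.68, -0.5, -1.08, 1.85, 0.03, 1.16, -2.06], np.float64(0.019))
    ([0.41, 0.15, -0.02, 1.42, -0.58, 1.41, -0.23], np.float64(0.0))
    ([-0.24, 0.32, -0.4, 1.59, 0.13, 1.26, -2.28], np.float64(0.0))
    ([-0.26, 0.47, -0.38, 1.73, 0.2, 0.98, -2.33], np.float64(0.0))
[([0.44, -0.03, 0.44], [-0.33, 0.63, -0.02]), ([0.51, 0.23, 0.39], [-0.03, 0.63, -0.01])]
    ([0.55, -0.5, -0.52, 2.03, -0.06, 1.05, -1.59], np.float64(0.095))
    ([0.57, -0.48, -0.98, 1.87, -0.08, 0.92, -2.07], np.float64(0.0))
    ([0.32, 0.58, -1.22, 1.56, 0.55, 1.39, -2.56], np.float64(0.0))
    ([0.21, 0.69, -1.03, 1.71, 0.65, 1.13, -2.6], np.float64(0.0))
```

```bash
python3 -c "
from h import *
go([.46,.17,.38],down(-.04)@Rn.from_rotvec([-.3,.6,0]).as_matrix())"
python3 -m inch '[[[-0.02,-0.004,-0.05,-0.1,0.1,0,1],[-0.02,-0.004,-0.075,-0.18,0.22,-0.005,1],[-0.02,-0.004,-0.075,-0.25,0.35,-0.01,1],[-0.02,-0.004,-0.075,-0.33,0.47,-0.02,1],[-0.02,-0.004,-0.075,-0.33,0.53,-0.02,1],[-0.02,-0.004,-0.075,-0.33,0.53,-0.02,1]]]'
python3 -c "
from h import *
print(sensors.get_obs()['joint_pos'].round(2))
go([.62,-.1,.41],down(.9)@Rn.from_rotvec([0,.6,0]).as_matrix())"
```

```text
ROW [-0.0173, -0.0058, -0.073] [-0.3317, 0.5265, -0.0219]
clock: 19.55
position: [0.4567, 0.1685, 0.3818]
ee_rot: [0.946, -0.02, 0.285, 0.149]
ft_force: [-1.2, -1.1, -2.8]
grip_width: 0.597
grasp_force: 45.8
[ 0.59 -0.5  -1.05  1.84  0.12  1.18 -2.13]
ROW [0.1395, 0.2437, 0.144] [0.7849, 0.138, -0.7012]
```

```bash
python3 -m inch '[[[0.02,0.035,0.02,0.1,0.017,-0.088,1],[0.04,0.07,0.04,0.2,0.035,-0.175,1],[0.06,0.104,0.062,0.3,0.052,-0.263,1],[0.08,0.139,0.082,0.4,0.07,-0.35,1],[0.1,0.174,0.103,0.5,0.087,-0.438,1],[0.12,0.209,0.123,0.6,0.105,-0.526,1],[0.1395,0.244,0.144,0.7,0.122,-0.613,1],[0.1395,0.244,0.144,0.785,0.138,-0.701,1],[0.1395,0.244,0.144,0.785,0.138,-0.701,1]]]'
python3 -c "
from h import *
print(sensors.get_obs()['joint_pos'].round(2))
go([.5219,.2799,.18],down(-.0415))"
```

```text
clock: 20.45
position: [0.6204, -0.1052, 0.4078]
ee_rot: [0.861, 0.415, 0.264, -0.13]
ft_force: [-0.2, 0.1, -2.2]
grip_width: 0.6
grasp_force: 45.8
[ 0.31  0.16  0.11  1.42 -0.6   1.43 -0.21]
ROW [0.0697, -0.3155, 0.3248] [-0.2853, -0.5508, 0.9114]
```

```bash
python3 -m inch '[[[0.008,-0.035,0.036,-0.032,-0.061,0.101,1],[0.016,-0.07,0.072,-0.063,-0.122,0.203,1],[0.023,-0.105,0.108,-0.095,-0.184,0.304,1],[0.031,-0.14,0.144,-0.127,-0.245,0.405,1],[0.039,-0.175,0.18,-0.159,-0.306,0.506,1],[0.047,-0.21,0.216,-0.19,-0.367,0.608,1],[0.054,-0.245,0.253,-0.222,-0.428,0.709,1],[0.062,-0.28,0.289,-0.254,-0.49,0.81,1],[0.07,-0.3155,0.325,-0.285,-0.551,0.911,1],[0.07,-0.3155,0.325,-0.285,-0.551,0.911,1]]]'
python3 -c "
from h import *
print(sensors.get_obs()['joint_pos'].round(2))
go([.5219,.2799,.06],down(-.0415))"
```

```text
clock: 21.45
position: [0.5228, 0.2828, 0.1806]
ee_rot: [1.0, -0.024, -0.002, 0.001]
ft_force: [1.0, 1.2, -1.7]
grip_width: 0.601
grasp_force: 45.7
[-0.33  0.31 -0.29  1.59  0.09  1.26 -2.26]
ROW [-0.0003, 0.0027, 0.1206] [0.0019, 0.0039, -0.0061]
```

```bash
python3 -m inch '[[[0,0.0027,0.04,0.002,0.004,-0.006,1],[0,0.0027,0.08,0.002,0.004,-0.006,1],[0,0.0027,0.105,0.002,0.004,-0.006,1],[0,0.0027,0.1205,0.002,0.004,-0.006,1],[0,0.0027,0.1205,0.002,0.004,-0.006,1],[0,0.0027,0.1205,0.002,0.004,-0.006,1]]]'
cat > chk.py <<'E'
from h import *
import pickle
o=sensors.get_obs();a=imaging.camera('wrist');C=cal('wrist',o);pickle.dump((o,a,C),open('hov2.pkl','wb'))
go([.5219,.2799,.033],down(-.0415),o)
g=cv2.cvtColor(a,cv2.COLOR_BGR2GRAY).astype(float)
R=Rn.from_quat(o["ee_rot"]).as_matrix()
pr=lambda P:proj(C,o["position"]+(np.array(P)*[1,-1,-1])@R.T)
print("tool-model flange/face",pr([[.055,.02,.005],[.055,-.02,.005],[.05,.02,.035],[.05,-.02,.035],[.03,0,.035],[-.03,0,.035]]).round(1).tolist())
W=rotz(-.0625); Pk=np.array([.5229,.2799,.038])
print("pocket far wall in/out",proj(C,Pk+np.array([[.057,.03,0],[.057,0,0],[.057,-.03,0],[.0645,0,0],[.0645,.0415,0],[.0645,-.0415,0]])@W.T).round(1).tolist())
for c in(215,235,255,275,295): print(c,[int(x) for x in g[100:190:2,c]])
rows=np.arange(202,300); w=np.clip(200-g[rows,245:268],0,None); cx=(w*np.arange(245,268)).sum(1)/w.sum(1); print("mid line",np.polyfit(rows,cx,1),cx[0],cx[-1])
E
python3 chk.py
```

```text
clock: 22.05
position: [0.5238, 0.2778, 0.0632]
ee_rot: [1.0, -0.019, 0.002, -0.001]
ft_force: [0.3, 0.8, -1.6]
grip_width: 0.602
grasp_force: 45.7
ROW [-0.0021, -0.0019, 0.0302] [-0.0025, -0.0043, 0.0028]
tool-model flange/face [[213.0, 151.0], [293.6, 151.0], [203.6, 176.0], [302.4, 175.9], [253.1, 221.5], [253.4, 334.8]]
pocket far wall in/out [[201.8, 139.5], [252.5, 140.7], [303.1, 142.0], [252.8, 127.8], [181.7, 126.1], [323.6, 129.5]]
215 [143, 143, 147, 132, 68, 109, 118, 122, 121, 121, 119, 121, 120, 126, 192, 202, 204, 201, 202, 195, 121, 122, 123, 123, 116, 227, 241, 239, 240, 242, 134, 98, 101, 98, 99, 97, 121, 241, 241, 240, 239, 240, 239, 240, 239]
235 [143, 144, 144, 137, 71, 105, 117, 121, 122, 121, 123, 122, 124, 109, 180, 200, 202, 202, 201, 199, 157, 121, 122, 125, 115, 190, 242, 239, 240, 242, 153, 98, 99, 99, 100, 99, 101, 228, 241, 240, 240, 239, 239, 239, 240]
255 [147, 150, 146, 146, 79, 92, 114, 120, 121, 122, 122, 122, 123, 112, 171, 199, 201, 204, 203, 201, 165, 118, 124, 125, 114, 178, 243, 240, 240, 242, 199, 94, 97, 100, 100, 99, 99, 208, 241, 240, 240, 240, 240, 240, 240]
275 [145, 142, 146, 149, 111, 80, 110, 119, 121, 121, 119, 120, 121, 114, 140, 194, 201, 203, 202, 201, 188, 129, 122, 124, 122, 140, 241, 240, 239, 241, 229, 93, 100, 98, 98, 100, 96, 179, 242, 239, 240, 240, 239, 239, 240]
295 [146, 144, 142, 142, 126, 68, 108, 115, 120, 122, 122, 124, 124, 122, 125, 189, 203, 202, 200, 201, 195, 120, 124, 123, 122, 116, 240, 240, 239, 240, 233, 110, 98, 98, 98, 100, 95, 158, 241, 240, 240, 240, 239, 240, 240]
mid line [-2.36263807e-02  2.61878037e+02] 257.2825278810409 254.82371794871796
```

```bash
python3 - <<'E'
from h import *
import pickle
o,a,C=pickle.load(open("hov2.pkl","rb")); g=cv2.cvtColor(a,cv2.COLOR_BGR2GRAY)
for r in(129,133,137): print(r,[(c,int(g[r,c])) for c in list(range(170,192))],[(c,int(g[r,c])) for c in range(312,334)])
for r in(151,154,157): print(r,[(c,int(g[r,c])) for c in range(180,200)],[(c,int(g[r,c])) for c in range(310,332)])
W=rotz(-.0625); Pk=np.array([.5229,.2799,.038])
print(proj(C,Pk+np.array([[x,sy*.0415,0] for x in(.0645,.060,.057) for sy in(1,-1)])@W.T).round(1).tolist())
R=Rn.from_quat(o["ee_rot"]).as_matrix()
print(proj(C,o["position"]+np.array([[.055,.032,-.005],[.055,-.032,-.005]])@R.T).round(1))
E
```

```text
129 [(170, 148), (171, 146), (172, 145), (173, 142), (174, 140), (175, 141), (176, 141), (177, 141), (178, 141), (179, 142), (180, 132), (181, 113), (182, 109), (183, 146), (184, 193), (185, 206), (186, 206), (187, 206), (188, 205), (189, 205), (190, 205), (191, 206)] [(312, 130), (313, 143), (314, 143), (315, 145), (316, 144), (317, 144), (318, 145), (319, 144), (320, 142), (321, 133), (322, 123), (323, 122), (324, 123), (325, 123), (326, 122), (327, 123), (328, 122), (329, 122), (330, 122), (331, 121), (332, 123), (333, 120)]
133 [(170, 147), (171, 143), (172, 142), (173, 142), (174, 144), (175, 144), (176, 145), (177, 147), (178, 148), (179, 145), (180, 135), (181, 114), (182, 118), (183, 159), (184, 201), (185, 206), (186, 203), (187, 205), (188, 204), (189, 204), (190, 206), (191, 206)] [(312, 195), (313, 205), (314, 205), (315, 204), (316, 206), (317, 205), (318, 206), (319, 208), (320, 202), (321, 180), (322, 146), (323, 124), (324, 122), (325, 124), (326, 122), (327, 124), (328, 122), (329, 122), (330, 122), (331, 122), (332, 122), (333, 119)]
137 [(170, 144), (171, 141), (17
[... 1459 characters left out ...]
), (327, 123), (328, 123), (329, 124), (330, 122), (331, 123)]
157 [(180, 142), (181, 130), (182, 113), (183, 118), (184, 158), (185, 196), (186, 203), (187, 202), (188, 201), (189, 203), (190, 205), (191, 204), (192, 204), (193, 197), (194, 189), (195, 213), (196, 238), (197, 241), (198, 243), (199, 226)] [(310, 105), (311, 107), (312, 125), (313, 182), (314, 233), (315, 242), (316, 241), (317, 242), (318, 241), (319, 222), (320, 146), (321, 116), (322, 120), (323, 121), (324, 121), (325, 123), (326, 122), (327, 124), (328, 122), (329, 122), (330, 122), (331, 121)]
[[181.7, 126.1], [323.6, 129.5], [182.1, 133.9], [322.9, 137.3], [182.4, 139.1], [322.4, 142.4]]
[[317.8 151. ]
 [188.8 151. ]]
```

In this view the pocket sits where predicted, but the cover is about 1.4 mm off in tool y within the grip. So the TCP should be at (0.522,0.2813). Lowering carefully.

```bash
python3 -c "
from h import *
go([.522,.2813,.042],down(-.0415))"
```

```text
ROW [-0.0025, -0.0032, 0.0218] [-0.0031, -0.0055, 0.0026]
```

```bash
python3 -m inch '[[[-0.0025,-0.0032,0.005,-0.003,-0.0055,0.0026,1],[-0.0025,-0.0032,0.015,-0.003,-0.0055,0.0026,1],[-0.0025,-0.0032,0.0218,-0.003,-0.0055,0.0026,1],[-0.0025,-0.0032,0.0218,-0.003,-0.0055,0.0026,1],[-0.0025,-0.0032,0.0218,-0.003,-0.0055,0.0026,1]]]'
python3 -c "
from h import *
go([.522,.2813,.033],down(-.0415))"
```

```text
clock: 22.6
position: [0.521, 0.2803, 0.0403]
ee_rot: [1.0, -0.021, -0.001, 0.001]
ft_force: [0.9, -0.6, -2.2]
grip_width: 0.598
grasp_force: 43.8
ROW [0.001, -0.001, 0.0073] [0.0015, 0.0023, -0.0002]
```

```bash
for i in 1 2 3 4; do python3 -m inch '[[[0,0,0,0,0,0,1]]]' | grep -E "pos|ee_rot|ft"; done
```

```text
position: [0.5209, 0.2801, 0.0403]
ee_rot: [1.0, -0.021, -0.001, 0.001]
ft_force: [-0.7, -0.3, -1.4]
position: [0.521, 0.2802, 0.0404]
ee_rot: [1.0, -0.021, -0.001, 0.001]
ft_force: [0.5, -0.4, -1.8]
position: [0.5211, 0.2803, 0.0405]
ee_rot: [1.0, -0.021, -0.001, 0.001]
ft_force: [0.5, -0.1, -1.9]
position: [0.5212, 0.2803, 0.0405]
ee_rot: [1.0, -0.021, -0.001, 0.001]
ft_force: [-0.3, 0.5, -1.8]
```

```bash
python3 -m inch '[[[0.001,-0.001,0,0.0015,0.002,0,1],[0.001,-0.001,0.003,0.0015,0.002,0,1],[0.001,-0.001,0.006,0.0015,0.002,0,1],[0.001,-0.001,0.0075,0.0015,0.002,0,1],[0.001,-0.001,0.0075,0.0015,0.002,0,1]]]'; for i in 1 2 ; do python3 -m inch '[[[0,0,0.001,0,0,0,1],[0,0,0.001,0,0,0,1]]]' | grep -E "pos|ee_rot|ft"; done
```

```text
clock: 23.5
position: [0.5221, 0.2821, 0.0346]
ee_rot: [1.0, -0.021, 0.0, -0.0]
ft_force: [-7.9, -2.7, 15.2]
grip_width: 0.604
grasp_force: 46.5
position: [0.5221, 0.2822, 0.0346]
ee_rot: [1.0, -0.021, 0.0, -0.0]
ft_force: [-11.9, -4.6, 25.0]
position: [0.5222, 0.2822, 0.0346]
ee_rot: [1.0, -0.021, 0.001, -0.0]
ft_force: [-17.1, -7.9, 35.7]
```

Contact came at TCP z = 0.0346. I'll relax the push and check in the image whether the rim is on the pocket floor or on a wall.

```bash
python3 -m inch '[[[0,0,-0.002,0,0,0,1],[0,0,-0.002,0,0,0,1]]]'; python3 - <<'E'
from h import *
import pickle
from fixm import measure
o=sensors.get_obs();a=imaging.camera('wrist');C=cal('wrist',o);pickle.dump((o,a,C),open('hov3.pkl','wb'))
g=cv2.cvtColor(a,cv2.COLOR_BGR2GRAY)
for c in(200,215,235,255,275,295,310): print(c,[int(x) for x in g[116:184:1,c]])
for r in(146,150,154,158): print(r,[int(x) for x in g[r,176:204]],[int(x) for x in g[r,305:335]])
W=rotz(-.0625); Pk=np.array([.5229,.2799,0.])
f=lambda P:proj(C,Pk+np.array(P)@W.T).round(1).tolist()
print("wall out/in top",f([[.0645,0,.038],[.057,0,.038],[.057,.034,.038],[.057,-.034,.038],[0.05,.041,.038],[.05,-.041,.038]]))
print("flange seated at x=.055 top z.035:",f([[.055,0,.035],[.055,.032,.035],[.055,-.032,.035],[.05,0,.065]]), "on wall(+8):",f([[.055,0,.043],[.055,.032,.043],[.055,-.032,.043],[.05,0,.073]]))
E
```

```text
clock: 24.1
position: [0.5224, 0.2821, 0.0346]
ee_rot: [1.0, -0.021, 0.001, -0.001]
ft_force: [-6.3, -1.1, 14.3]
grip_width: 0.6
grasp_force: 46.2
200 [122, 123, 122, 123, 124, 122, 122, 123, 121, 124, 112, 107, 141, 180, 192, 199, 201, 203, 200, 204, 201, 202, 201, 202, 201, 200, 193, 164, 119, 120, 125, 124, 120, 115, 159, 228, 241, 242, 241, 231, 163, 95, 75, 77, 77, 86, 131, 195, 239, 241, 222, 169, 120, 97, 95, 95, 96, 104, 156, 229, 242, 241, 240, 239, 239, 240, 239, 239]
215 [120, 121, 120, 122, 122, 120, 120, 121, 122, 121, 115, 104, 127, 173, 188, 195, 200, 201, 201, 202, 201, 201, 202, 202, 204, 200, 197, 176, 142, 122, 122, 123, 119, 115, 158, 228, 242, 241, 240, 239, 240, 239, 241, 242, 227, 135, 93, 97, 98, 98, 100, 97, 98, 100, 100, 98, 98, 104, 157, 228, 242, 241, 240, 240, 240, 239, 240, 239]
235 [122, 123, 123, 123, 123, 122, 123, 122, 124, 123, 120, 112, 112, 152, 181, 194, 200, 200, 202, 202, 201, 202, 204, 202, 200, 200, 200, 191, 168, 120, 115, 123, 116, 115, 157, 229, 242, 241, 239, 240, 239, 240, 241, 243, 228, 135, 93, 97, 101, 99, 100, 99, 100, 99, 99, 98, 97
[... 2164 characters left out ...]
, 242, 242, 242, 241, 240, 240, 241, 242, 225, 146, 116, 122, 123, 120, 114, 97, 96, 128, 170, 194, 202, 205, 203, 204, 203]
158 [124, 113, 111, 144, 190, 203, 204, 202, 203, 204, 204, 206, 204, 201, 192, 169, 143, 173, 235, 243, 241, 235, 187, 107, 75, 79, 81, 77] [214, 133, 81, 76, 77, 74, 72, 97, 172, 236, 242, 241, 237, 202, 136, 118, 122, 122, 122, 109, 95, 105, 146, 185, 198, 204, 204, 203, 203, 204]
wall out/in top [[260.6, 129.9], [260.2, 145.2], [191.9, 143.8], [328.2, 146.6], [178.7, 157.4], [340.7, 160.7]]
flange seated at x=.055 top z.035: [[260.0, 148.2], [197.2, 146.9], [322.6, 149.5], [260.8, 171.6]] on wall(+8): [[260.3, 150.9], [194.2, 149.5], [326.1, 152.2], [261.2, 176.4]]
```

The flange is down between the walls (apparent width 126 px, seated depth), but it sits against the +y wall, about 2 mm off in y and 1.2 mm in x, with 0.02 rad of yaw. I'll centre it and press lightly again.

```bash
python3 -m inch '[[[0,0,-0.0025,0,0,0,1],[0.0012,0.002,-0.0025,0,0,0.02,1],[0.0012,0.002,-0.0025,0,0,0.02,1],[0.0012,0.002,-0.0025,0,0,0.02,1]]]'; python3 -m inch '[[[0,0,0.001,0,0,0,1],[0,0,0.0015,0,0,0,1],[0,0,0.0015,0,0,0,1]]]'
python3 - <<'E'
from h import *
import pickle
o=sensors.get_obs();a=imaging.camera('wrist');C=cal('wrist',o);pickle.dump((o,a,C),open('hov4.pkl','wb'))
g=cv2.cvtColor(a,cv2.COLOR_BGR2GRAY).astype(float)
def up(s,r0,th): i=np.argmax(s>th); return r0+i-1+(th-s[i-1])/(s[i]-s[i-1])
for c in(215,235,255,275,295): print(c,"flange %.1f face %.1f"%(up(g[146:156,c],146,190),up(g[168:182,c],168,190)),"wall-in %.1f"%(149-up(g[136:150,c][::-1],0,160)))
for r in(152,154,156): print(r,[int(x) for x in g[r,182:206]],[int(x) for x in g[r,308:338]])
W=rotz(-.0625); Pk=np.array([.5229,.2799,0.])
f=lambda P:proj(C,Pk+np.array(P)@W.T).round(1).tolist()
print("seated:",f([[.055,.02,.035],[.055,-.02,.035],[.055,.032,.035],[.055,-.032,.035],[.05,0,.065]]),"wall in",f([[.057,0,.038],[.05,.034,.038],[.05,-.034,.038]]))
E
```

```text
clock: 24.55
position: [0.5232, 0.2791, 0.0351]
ee_rot: [1.0, -0.031, -0.0, -0.0]
ft_force: [-0.4, -0.2, -1.0]
grip_width: 0.6
grasp_force: 44.5
clock: 24.85
position: [0.5231, 0.2792, 0.0347]
ee_rot: [1.0, -0.031, -0.0, 0.0]
ft_force: [-5.8, -2.5, 9.9]
grip_width: 0.597
grasp_force: 45.7
215 flange 150.5 face 174.5 wall-in 146.3
235 flange 150.5 face 174.7 wall-in 146.4
255 flange 150.7 face 174.7 wall-in 146.4
275 flange 150.7 face 174.8 wall-in 146.4
295 flange 150.7 face 174.7 wall-in 146.5
152 [189, 166, 125, 87, 88, 108, 123, 125, 123, 124, 142, 203, 241, 243, 242, 243, 241, 241, 241, 242, 241, 242, 242, 242] [241, 240, 242, 240, 241, 240, 241, 241, 242, 241, 220, 154, 160, 191, 203, 204, 204, 201, 204, 203, 204, 205, 206, 200, 180, 151, 124, 121, 122, 124]
154 [192, 172, 134, 91, 83, 104, 122, 124, 122, 121, 133, 193, 241, 242, 241, 239, 241, 242, 242, 240, 236, 238, 241, 242] [242, 241, 241, 242, 242, 240, 240, 241, 241, 240, 222, 149, 160, 193, 202, 204, 205, 203, 203, 204, 205, 205, 205, 197, 173, 135, 122, 122, 123, 123]
156 [192, 176, 142, 95, 84, 101, 123, 125, 123, 122, 130, 193, 241, 243, 241, 241, 238, 213, 162, 125, 110, 122, 159, 203] [159, 128, 133, 164, 207, 234, 241, 240, 241, 239, 211, 147, 166, 195, 202, 206, 205, 204, 205, 204, 205, 206, 205, 195, 167, 130, 119, 120, 123, 122]
seated: [[213.0, 150.0], [291.2, 150.1], [189.5, 150.0], [314.7, 150.1], [251.6, 173.9]] wall in [[252.1, 147.1], [185.0, 160.9], [319.2, 160.9]]
```

Yaw and x are now right, but it moved too far in y; the middle is at TCP y ≈ 0.2808. I'll shift back 1.7 mm and set it down.

```bash
python3 -m inch '[[[0,0,-0.0015,0,0,0,1],[0.0003,-0.0017,-0.0015,0,0,0,1],[0.0003,-0.0017,-0.0015,0,0,0,1],[0.0003,-0.0017,0,0,0,0,1],[0.0003,-0.0017,0,0,0,0,1]]]'
python3 - <<'E'
from h import *
o=sensors.get_obs();a=imaging.camera('wrist');C=cal('wrist',o)
g=cv2.cvtColor(a,cv2.COLOR_BGR2GRAY).astype(float)
def up(s,r0,th): i=np.argmax(s>th); return r0+i-1+(th-s[i-1])/(s[i]-s[i-1])
for c in(215,255,295): print(c,"flange %.1f face %.1f"%(up(g[146:156,c],146,190),up(g[168:182,c],168,190)))
for r in(152,154): print(r,[int(x) for x in g[r,182:206]],[int(x) for x in g[r,308:338]])
W=rotz(-.0625); Pk=np.array([.5229,.2799,0.])
f=lambda P:proj(C,Pk+np.array(P)@W.T).round(1).tolist()
print("seated:",f([[.055,.032,.035],[.055,-.032,.035],[.05,0,.065]]))
E
```

```text
clock: 25.4
position: [0.5236, 0.2813, 0.0347]
ee_rot: [1.0, -0.031, 0.0, -0.0]
ft_force: [-5.6, -2.5, 8.3]
grip_width: 0.605
grasp_force: 45.6
215 flange 146.0 face 174.5
255 flange 146.1 face 174.7
295 flange 146.0 face 174.7
152 [204, 203, 204, 202, 193, 175, 144, 95, 85, 102, 142, 203, 242, 243, 241, 241, 241, 241, 242, 241, 242, 242, 241, 242] [241, 241, 242, 240, 240, 240, 240, 240, 241, 243, 224, 155, 120, 109, 93, 109, 151, 188, 200, 204, 206, 206, 204, 204, 205, 205, 202, 203, 195, 172]
154 [204, 205, 204, 203, 195, 180, 150, 100, 83, 100, 131, 194, 240, 243, 240, 240, 241, 241, 242, 240, 235, 237, 241, 242] [242, 242, 242, 241, 241, 241, 240, 240, 241, 242, 225, 149, 112, 106, 96, 116, 160, 192, 200, 203, 205, 202, 205, 204, 204, 203, 206, 200, 184, 157]
seated: [[193.8, 150.6], [318.9, 150.7], [256.6, 174.5]]
```

It is centred, with even gaps on both sides and the predicted seated pixels. Releasing and lifting away.

```bash
python3 -m inch '[[[0,0,-0.0008,0,0,0,0.3],[0,0,-0.0008,0,0,0,0],[0,0,-0.0008,0,0,0,-0.3],[0,0,-0.0008,0,0,0,-0.6],[0,0,-0.0008,0,0,0,-0.6],[0,0,-0.0008,0,0,0,-0.6]]]'
python3 -m inch '[[[0,0,-0.01,0,0,0,-0.6],[0,0,-0.03,0,0,0,-0.6],[0,0,-0.07,0,0,0,-0.6],[0,0,-0.12,0,0,0,-0.6],[-0.04,0,-0.16,0,0,0,-0.8],[-0.08,0,-0.2,0,0,0,-1],[-0.08,0,-0.2,0,0,0,-1]]]'
python3 - <<'E'
from fitfree import *
o=sensors.get_obs(); a=imaging.camera("wrist"); C=cal("wrist",o); pickle.dump((o,a,C),open("placed.pkl","wb")); print(o["joint_pos"].round(2))
hsv=cv2.cvtColor(a,cv2.COLOR_BGR2HSV); m=((hsv[...,2]>225)).astype(np.uint8)
c0=proj(C,[[.523,.28,.065]])[0].astype(int); m=cv2.morphologyEx(m,cv2.MORPH_CLOSE,np.ones((7,7))); n,l,st,_=cv2.connectedComponentsWithStats(m); L=l[c0[1],c0[0]]; print(st[L],c0)
B=cv2.resize((l==L).astype(np.float32),None,fx=S,fy=S)
fitfree([(B,C,1)],[.5229,.2799,.03],rotz(-.0625))
E
```

```text
clock: 26.05
position: [0.5237, 0.281, 0.0347]
ee_rot: [1.0, -0.031, 0.0, -0.0]
ft_force: [0.0, 0.5, 1.2]
grip_width: 0.803
grasp_force: 0.0
clock: 26.75
position: [0.442, 0.2881, 0.2401]
ee_rot: [1.0, -0.029, 0.003, -0.002]
ft_force: [0.3, 0.6, 0.3]
grip_width: 0.995
grasp_force: 0.0
[-0.36  0.12 -0.33  1.68  0.04  1.34 -2.33]
[ 222   35   74  119 8293] [258  97]
 o [0.5219 0.2769 0.0789] x [ 0.998 -0.065 -0.005] z [0.024 0.301 0.953] elev 72.4 yaw -0.06400000000000006 cost [238.]
```

```bash
python3 - <<'E'
from fitfree import *
o,a,C=pickle.load(open("placed.pkl","rb")); g=cv2.cvtColor(a,cv2.COLOR_BGR2GRAY).astype(int)
f=lambda P,z0:proj(C,np.array([.5229,.2799,z0])+np.array(P)@rotz(-.0625).T).round(1).tolist()
K=[[.05,.026,.035],[.05,-.026,.035],[-.05,-.026,.035],[-.05,.026,.035],[.055,0,.005],[-.055,0,.005],[0,.032,.005],[0,-.032,.005],[.05,0,.035],[-.05,0,.035],[0,.026,.035],[0,-.026,.035],[0,.034,.008],[0,-.034,.008]]
print("seated",f(K,.03))
for r in(80,97,115): print(r,list(zip(range(214,232),g[r,214:232].tolist())),list(zip(range(284,302),g[r,284:302].tolist())))
print("col258",list(zip(range(20,50),g[20:50,258].tolist())),list(zip(range(140,168),g[140:168,258].tolist())))
E
```

```text
seated [[232.4, 44.7], [284.6, 44.9], [281.5, 145.5], [234.2, 145.3], [258.3, 44.6], [257.7, 145.9], [230.0, 97.6], [286.0, 97.8], [258.5, 44.8], [257.9, 145.4], [233.4, 97.5], [283.0, 97.7], [228.1, 97.6], [288.0, 97.8]]
80 [(214, 169), (215, 165), (216, 165), (217, 168), (218, 158), (219, 139), (220, 138), (221, 158), (222, 201), (223, 226), (224, 226), (225, 228), (226, 227), (227, 196), (228, 148), (229, 199), (230, 248), (231, 253)] [(284, 252), (285, 254), (286, 249), (287, 185), (288, 139), (289, 174), (290, 221), (291, 227), (292, 226), (293, 228), (294, 216), (295, 172), (296, 138), (297, 138), (298, 138), (299, 137), (300, 138), (301, 136)]
97 [(214, 155), (215, 157), (216, 162), (217, 165), (218, 164), (219, 150), (220, 124), (221, 130), (222, 165), (223, 218), (224, 227), (225, 226), (226, 229), (227, 222), (228, 181), (229, 163), (230, 228), (231, 254)] [(284, 252), (285, 252), (286, 229), (287, 152), (288, 162), (289, 223), (290, 227), (291, 226), (292, 228), (293, 229), (294, 203), (295, 151), (296, 136), (297, 138), (298, 138), (299, 138), (300, 139), (301, 138)]
115 
[... 408 characters left out ...]
, (300, 139), (301, 138)]
col258 [(20, 161), (21, 164), (22, 165), (23, 169), (24, 172), (25, 156), (26, 133), (27, 130), (28, 138), (29, 139), (30, 141), (31, 139), (32, 139), (33, 144), (34, 177), (35, 218), (36, 226), (37, 225), (38, 225), (39, 225), (40, 225), (41, 198), (42, 149), (43, 147), (44, 225), (45, 254), (46, 252), (47, 251), (48, 251), (49, 250)] [(140, 251), (141, 251), (142, 251), (143, 252), (144, 253), (145, 252), (146, 215), (147, 137), (148, 156), (149, 219), (150, 229), (151, 228), (152, 229), (153, 226), (154, 203), (155, 150), (156, 136), (157, 140), (158, 142), (159, 138), (160, 126), (161, 120), (162, 126), (163, 127), (164, 126), (165, 126), (166, 126), (167, 124)]
```

The cover is seated: its flange edges appear at 229.7/286.5 and 43.7/146.3 px against a predicted 230/286 and 44.6/145.9. Now the stylus; I'll check the arm route with the model first.

```bash
python3 - <<'E'
from sim2 import *
q0=sensors.get_obs()["joint_pos"]
for y1,y2 in((.3,.3),(.6,.6),(.6,1.),(0,0)):
    q=q0; print(y1,y2)
    for X,yw in(([.563,-.003,.26],y1),([.563,-.003,.092],y1),([.563,-.003,.2],y1),([.518,.2004,.2],y2),([.518,.2004,.115],y2),([.518,.2004,.2],y2),([.563,-.003,.2],y1),([.563,-.003,.092],y1)):
        q,e,r=track(q,[(np.array(X),Rn.from_matrix(down(yw)))],n=12); print("  ",q.round(2),round(e,4))
go([.563,-.0027,.24],down(.6))
E
```

```text
0.3 0.3
   [ 0.    0.18 -0.09  1.57  0.02  1.39 -1.36] 0.0
   [ 0.01  0.31 -0.1   1.78  0.03  1.06 -1.37] 0.0
   [ 0.01  0.21 -0.09  1.66  0.02  1.27 -1.36] 0.0
   [-0.24  0.21 -0.24  1.67  0.05  1.27 -1.76] 0.0
   [-0.25  0.28 -0.24  1.77  0.07  1.1  -1.78] 0.0
   [-0.24  0.21 -0.24  1.67  0.05  1.27 -1.76] 0.0
   [ 0.01  0.21 -0.09  1.66  0.02  1.27 -1.36] 0.0
   [ 0.01  0.31 -0.1   1.78  0.03  1.06 -1.37] 0.0
0.6 0.6
   [ 0.02  0.18 -0.11  1.57  0.02  1.39 -1.06] 0.0
   [ 0.02  0.31 -0.11  1.78  0.04  1.06 -1.08] 0.0
   [ 0.02  0.21 -0.11  1.66  0.02  1.27 -1.07] 0.0
   [-0.23  0.21 -0.26  1.67  0.05  1.27 -1.46] 0.0
   [-0.23  0.28 -0.25  1.77  0.08  1.1  -1.48] 0.0
   [-0.23  0.21 -0.26  1.67  0.05  1.27 -1.46] 0.0
   [ 0.02  0.21 -0.11  1.66  0.02  1.27 -1.07] 0.0
   [ 0.02  0.31 -0.11  1.78  0.04  1.06 -1.08] 0.0
0.6 1.0
   [ 0.02  0.18 -0.11  1.57  0.02  1.39 -1.06] 0.0
   [ 0.02  0.31 -0.11  1.78  0.04  1.06 -1.08] 0.0
   [ 0.02  0.21 -0.11  1.66  0.02  1.27 -1.07] 0.0
   [-0.2   0.21 -0.29  1.67  0.06  1.27 -1.07] 0.0
   [-0.2   0.28 -0.29  1.77  0.09  1.1  -1.09] 0.0
   [-0.2   0.21 -0.29  1.67  0.06  1.27 -1.07] 0.0
   [ 0.02  0.21 -0.11  1.66  0.02  1.27 -1.07] 0.0
   [ 0.02  0.31 -0.11  1.78  0.04  1.06 -1.08] 0.0
0 0
   [-0.01  0.18 -0.08  1.57  0.01  1.39 -1.66] 0.0
   [-0.01  0.31 -0.08  1.78  0.03  1.06 -1.67] 0.0
   [-0.01  0.21 -0.08  1.66  0.02  1.27 -1.66] 0.0
   [-0.26  0.2  -0.22  1.67  0.05  1.27 -2.06] 0.0
   [-0.26  0.28 -0.22  1.77  0.07  1.1  -2.08] 0.0
   [-0.26  0.2  -0.22  1.67  0.05  1.27 -2.06] 0.0
   [-0.01  0.21 -0.08  1.66  0.02  1.27 -1.66] 0.0
   [-0.01  0.31 -0.08  1.78  0.03  1.06 -1.67] 0.0
ROW [0.1376, 0.283, -0.0007] [-0.0021, -0.0065, -0.6587]
```

```bash
python3 -m inch '[[[0.02,0.045,0,0,0,-0.09,-1],[0.045,0.09,0,0,0,-0.18,-1],[0.07,0.135,0,0,0,-0.27,-1],[0.09,0.18,0,0,0,-0.359,-1],[0.11,0.225,0,0,0,-0.359,-1],[0.1376,0.26,0,0,0,-0.359,-1],[0.1376,0.283,0,-0.002,-0.006,-0.359,-1],[0.1376,0.283,0,-0.002,-0.006,-0.359,-1],[0.1376,0.283,0,-0.002,-0.006,-0.359,-1]]]'
python3 -c "
from h import *
go([.563,-.0027,.092],down(.3))"
```

```text
clock: 27.7
position: [0.5637, -0.0057, 0.2337]
ee_rot: [0.989, 0.147, -0.004, 0.001]
ft_force: [0.6, 1.1, -0.1]
grip_width: 0.999
grasp_force: 0.0
ROW [0.0013, -0.003, 0.1417] [0.0002, 0.0074, -0.0041]
```

```bash
python3 -m inch '[[[0.001,-0.003,0.04,0,0.007,-0.004,-1],[0.001,-0.003,0.06,0,0.007,-0.004,-1],[0.001,-0.003,0.06,0,0.007,-0.004,-1],[0.001,-0.003,0.06,0,0.007,-0.004,-1]]]'
python3 -c "
from h import *
go([.563,-.0017,.092],down(.3))"
```

```text
clock: 28.1
position: [0.5635, -0.0011, 0.1752]
ee_rot: [0.989, 0.151, 0.001, 0.0]
ft_force: [0.2, -0.2, 0.6]
grip_width: 1.003
grasp_force: 0.0
ROW [-0.0008, 0.0004, 0.0832] [0.0004, -0.001, 0.0026]
```

```bash
python3 -m inch '[[[-0.0008,0.0004,0.03,0,-0.001,0,-1],[-0.0008,0.0004,0.06,0,-0.001,0,-1],[-0.0008,0.0004,0.075,0,-0.001,0,-1],[-0.0008,0.0004,0.083,0,-0.001,0,-0.3],[-0.0008,0.0004,0.083,0,-0.001,0,0.2],[-0.0008,0.0004,0.083,0,-0.001,0,0.5],[-0.0008,0.0004,0.083,0,-0.001,0,1],[-0.0008,0.0004,0.083,0,-0.001,0,1],[-0.0008,0.0004,0.083,0,-0.001,0,1],[-0.0008,0.0004,0.083,0,-0.001,0,1]]]' 30
```

```text
clock: 29.1
position: [0.5634, -0.0026, 0.0925]
ee_rot: [0.989, 0.15, 0.001, 0.0]
ft_force: [-1.0, 0.2, 5.6]
grip_width: 0.205
grasp_force: 31.0
```

The stylus is gripped (17.4 mm). Lifting it out and carrying it over the well.

```bash
python3 -m inch '[[[0,0,-0.02,0,0,0,1],[0,0,-0.05,0,0,0,1],[0,0,-0.08,0,0,0,1],[0,0,-0.11,0,0,0,1],[0,0,-0.11,0,0,0,1],[0,0,-0.11,0,0,0,1]]]'
python3 -c "
from h import *
go([.5184,.2004,.16],down(.3))"
```

```text
clock: 29.7
position: [0.563, -0.0027, 0.2019]
ee_rot: [0.989, 0.15, 0.0, 0.0]
ft_force: [-0.2, 0.3, -0.8]
grip_width: 0.199
grasp_force: 30.7
ROW [0.0177, -0.2072, 0.0417] [0.0009, -0.0007, 0.0012]
```

```bash
python3 -m inch '[[[0.004,-0.04,0,0,0,0,1],[0.008,-0.08,0,0,0,0,1],[0.011,-0.12,0,0,0,0,1],[0.014,-0.16,0,0,0,0,1],[0.0175,-0.19,0,0,0,0,1],[0.0175,-0.207,0.02,0,0,0,1],[0.0175,-0.207,0.04,0,0,0,1],[0.0175,-0.207,0.0415,0,0,0,1],[0.0175,-0.207,0.0415,0,0,0,1],[0.0175,-0.207,0.0415,0,0,0,1]]]'
python3 - <<'E'
from h import *
import pickle
o=sensors.get_obs(); a=imaging.camera("wrist"); C=cal("wrist",o); pickle.dump((o,a,C),open("well.pkl","wb"))
go([.5184,.2004,.125],down(.3),o)
g=cv2.cvtColor(a,cv2.COLOR_BGR2GRAY)
W=rotz(-.0625); P=np.array([.518,.2003,.052])
print("housing corners",proj(C,P+np.array([[.017,.017,0],[.017,-.017,0],[-.017,-.017,0],[-.017,.017,0]])@W.T).round(0).tolist(),"mouth ctr",proj(C,[P]).round(1))
t=o["position"]+Rn.from_quat(o["ee_rot"]).apply([0,0,.0825]); print("tip exp",t.round(4),proj(C,[t]).round(1))
print("settled?",o["position"])
E
```

```text
clock: 30.7
position: [0.5186, 0.1998, 0.1607]
ee_rot: [0.989, 0.15, 0.0, 0.0]
ft_force: [-0.1, 0.0, -0.9]
grip_width: 0.202
grasp_force: 30.7
ROW [-0.0001, -0.0007, 0.0357] [0.0006, -0.0006, 0.0002]
housing corners [[242.0, 166.0], [277.0, 179.0], [264.0, 212.0], [229.0, 200.0]] mouth ctr [[253.  189.7]]
tip exp [0.5187 0.1997 0.0782] [[253.7 198.3]]
settled? [0.51863495 0.19976219 0.16065768]
```

```bash
python3 -m inch '[[[0,-0.0005,0.01,0,0,0,1],[0,-0.0005,0.02,0,0,0,1],[0,-0.0005,0.03,0,0,0,1],[0,-0.0005,0.0345,0,0,0,1],[0,-0.0005,0.0345,0,0,0,1]]]'
python3 -m inch '[[[0,0,0.003,0,0,0,1],[0,0,0.006,0,0,0,1],[0,0,0.0075,0,0,0,1],[0,0,0.009,0,0,0,1],[0,0,0.009,0,0,0,1]]]'
```

```text
clock: 31.25
position: [0.5175, 0.2004, 0.1245]
ee_rot: [0.989, 0.15, -0.001, 0.0]
ft_force: [0.1, -0.2, 0.0]
grip_width: 0.196
grasp_force: 30.7
clock: 31.75
position: [0.5183, 0.2008, 0.1169]
ee_rot: [0.989, 0.15, 0.0, 0.0]
ft_force: [-0.2, 0.4, 3.6]
grip_width: 0.198
grasp_force: 30.9
```

```bash
python3 -m inch '[[[0,0,0.001,0,0,0,1],[0,0,0.001,0,0,0,1],[0,0,0.002,0,0,0,1],[0,0,0.002,0,0,0,1]]]'
```

```text
clock: 32.15
position: [0.5189, 0.201, 0.1161]
ee_rot: [0.989, 0.15, 0.001, 0.0]
ft_force: [-2.6, -1.5, 11.8]
grip_width: 0.201
grasp_force: 32.0
```

The button is at its stop (force rises to 12 N). Returning the stylus.

```bash
python3 -m inch '[[[0,0,-0.01,0,0,0,1],[0,0,-0.03,0,0,0,1],[0,0,-0.06,0,0,0,1],[0,0,-0.088,0,0,0,1],[0,0,-0.088,0,0,0,1],[0,0,-0.088,0,0,0,1]]]'
python3 -c "
from h import *
go([.563,-.0028,.2],down(.3))"
```

```text
clock: 32.75
position: [0.518, 0.2007, 0.2028]
ee_rot: [0.989, 0.15, 0.0, 0.0]
ft_force: [0.3, 0.2, -1.7]
grip_width: 0.203
grasp_force: 30.8
ROW [-0.0174, 0.2077, 0.0029] [0.0006, -0.0006, 0.0012]
```

```bash
python3 -m inch '[[[-0.004,0.04,0,0,0,0,1],[-0.008,0.08,0,0,0,0,1],[-0.011,0.12,0,0,0,0,1],[-0.014,0.16,0,0,0,0,1],[-0.0175,0.19,0,0,0,0,1],[-0.0175,0.2077,0.003,0,0,0,1],[-0.0175,0.2077,0.003,0,0,0,1],[-0.0175,0.2077,0.003,0,0,0,1],[-0.0175,0.2077,0.003,0,0,0,1],[-0.0175,0.2077,0.003,0,0,0,1]]]'
python3 -c "
from h import *
go([.5632,-.0027,.1],down(.3))"
```

```text
clock: 33.75
position: [0.5627, -0.0014, 0.1995]
ee_rot: [0.989, 0.151, -0.0, 0.0]
ft_force: [-0.5, -0.6, -0.4]
grip_width: 0.202
grasp_force: 30.8
ROW [0.0001, 0.0013, 0.0995] [0.0002, 0.0002, 0.0032]
```

```bash
python3 -m inch '[[[0,0.0013,0.02,0,0,0,1],[0,0.0013,0.04,0,0,0,1],[0,0.0013,0.06,0,0,0,1],[0,0.0013,0.08,0,0,0,1],[0,0.0013,0.095,0,0,0,1],[0,0.0013,0.1,0,0,0,1],[0,0.0013,0.1,0,0,0,1]]]'
python3 -m inch '[[[0,0,0.002,0,0,0,1],[0,0,0.004,0,0,0,1],[0,0,0.006,0,0,0,1],[0,0,0.0065,0,0,0,1],[0,0,0.0065,0,0,0,1]]]'
```

```text
clock: 34.45
position: [0.5631, -0.0038, 0.0994]
ee_rot: [0.989, 0.15, -0.0, 0.0]
ft_force: [0.2, -0.4, -0.5]
grip_width: 0.199
grasp_force: 30.8
clock: 34.95
position: [0.5633, -0.0041, 0.0932]
ee_rot: [0.989, 0.15, 0.0, 0.0]
ft_force: [0.6, 0.8, -1.0]
grip_width: 0.202
grasp_force: 30.8
```

```bash
python3 -m inch '[[[0,-0.0013,0,0,0,0,1],[0,-0.0013,0.001,0,0,0,1],[0,-0.0013,0.001,0,0,0,1]]]'; python3 -m inch '[[[0,0,0.001,0,0,0,1],[0,0,0.001,0,0,0,1]]]'
```

```text
clock: 35.25
position: [0.5631, -0.0026, 0.0925]
ee_rot: [0.989, 0.15, 0.0, 0.0]
ft_force: [0.1, 1.5, 2.5]
grip_width: 0.202
grasp_force: 31.0
clock: 35.45
position: [0.5633, -0.0026, 0.0925]
ee_rot: [0.989, 0.15, 0.001, 0.0]
ft_force: [-4.7, 0.8, 12.2]
grip_width: 0.204
grasp_force: 31.9
```

The collar is resting on the holder. I'll relax, release and lift clear.

```bash
python3 -m inch '[[[0,0,-0.001,0,0,0,1],[0,0,-0.001,0,0,0,0.4],[0,0,-0.001,0,0,0,0.2],[0,0,-0.001,0,0,0,-0.2],[0,0,-0.001,0,0,0,-0.6],[0,0,-0.001,0,0,0,-1],[0,0,-0.001,0,0,0,-1],[0,0,-0.001,0,0,0,-1]]]'
python3 -m inch '[[[0,0,-0.03,0,0,0,-1],[0,0,-0.07,0,0,0,-1],[0,0,-0.12,0,0,0,-1],[-0.04,0,-0.17,0,0,0,-1],[-0.08,0,-0.2,0,0,0,-1],[-0.08,0,-0.2,0,0,0,-1],[-0.08,0,-0.2,0,0,0,-1]]]'
python3 - <<'E'
from h import *
import pickle
o=sensors.get_obs(); a=imaging.camera("wrist"); C=cal("wrist",o)
def bird(z):
    w=np.array([[.61,.05],[.61,-.05],[.51,-.05],[.51,.05]]); src=proj(C,np.c_[w,np.full(4,z)]).astype(np.float32)
    dst=np.c_[(.05-w[:,1])*4000,(.61-w[:,0])*4000].astype(np.float32)
    return cv2.cvtColor(cv2.warpPerspective(a,cv2.getPerspectiveTransform(src,dst),(400,400),flags=cv2.INTER_CUBIC),cv2.COLOR_BGR2GRAY)
for z in(.075,.15):
    for c in cv2.findContours((bird(z)>75).astype(np.uint8),cv2.RETR_CCOMP,cv2.CHAIN_APPROX_NONE)[0]:
        if 3000<cv2.contourArea(c)<60000:
            (cx,cy),r=cv2.minEnclosingCircle(c); print(z,.61-cy/4000,.05-cx/4000,r/4)
# cover and scene vs start (top camera)
T0=np.load("top.npy"); T=imaging.camera("top"); CT=cal("top")
d=(cv2.absdiff(T,T0).max(2)>40).astype(np.uint8); n,l,st,ce=cv2.connectedComponentsWithStats(d)
print([(st[i].tolist()) for i in range(1,n) if st[i][4]>25]); np.save("topend.npy",T)
hsv=cv2.cvtColor(T,cv2.COLOR_BGR2HSV); print(proj(CT,[[.523,.28,.065],[.563,-.003,.1]]).round())
print(sensors.get_obs()["ft_force"],o["clock"])
E
```

```text
clock: 36.25
position: [0.563, -0.0029, 0.0922]
ee_rot: [0.989, 0.15, 0.0, 0.0]
ft_force: [-0.2, -0.2, -0.2]
grip_width: 0.999
grasp_force: 0.0
clock: 36.95
position: [0.4865, -0.0271, 0.2941]
ee_rot: [0.989, 0.149, 0.002, 0.001]
ft_force: [0.5, 0.0, -0.6]
grip_width: 1.004
grasp_force: 0.0
0.075 0.5632543029785156 -0.004694248199462889 45.474666595458984
0.15 0.5630448188781738 -0.004630287170410155 36.25314712524414
[[242, 100, 59, 14, 184], [257, 119, 31, 15, 349], [297, 119, 5, 39, 98], [234, 120, 35, 51, 708], [292, 123, 4, 34, 95], [153, 147, 19, 32, 541], [152, 148, 24, 34, 104], [317, 150, 23, 34, 334], [264, 154, 23, 140, 1389], [247, 189, 20, 22, 333], [219, 269, 285, 115, 6910], [495, 268, 17, 13, 121], [462, 278, 20, 4, 35], [463, 282, 48, 18, 317], [251, 294, 7, 13, 87], [489, 302, 23, 77, 631], [232, 352, 5, 15, 49], [245, 363, 5, 8, 28]]
[[162. 162.]
 [253. 148.]]
[-0.46484527 -0.04464212 -0.32429479] 36.95
```

```bash
python3 - <<'E'
from h import *
o=sensors.get_obs(); a=imaging.camera("wrist"); C=cal("wrist",o); g=cv2.cvtColor(a,cv2.COLOR_BGR2GRAY)
w=np.array([[.61,.05],[.61,-.05],[.51,-.05],[.51,.05]])
for z in(.075,.15):
    src=proj(C,np.c_[w,np.full(4,z)]).astype(np.float32); dst=np.c_[(.05-w[:,1])*4000,(.61-w[:,0])*4000].astype(np.float32)
    b=cv2.warpPerspective(g,cv2.getPerspectiveTransform(src,dst),(400,400))
    for th in(95,110,125):
        for c in cv2.findContours((b>th).astype(np.uint8),cv2.RETR_EXTERNAL,cv2.CHAIN_APPROX_NONE)[0]:
            if 2000<cv2.contourArea(c)<40000:
                (cx,cy),r=cv2.minEnclosingCircle(c); print(z,th,round(.61-cy/4000,4),round(.05-cx/4000,4),r/4)
E
python3 -m inch '[[[0,0.05,-0.03,0,0,0,-1],[0,0.1,-0.06,0,0,0,-1],[0,0.15,-0.06,0,0,0,-1],[0,0.2,-0.06,0,0,0,-1],[0,0.2,-0.06,0,0,0,-1],[0,0.2,-0.06,0,0,0,-1]]]'
python3 - <<'E'
from h import *
T0=np.load("top.npy"); T=imaging.camera("top")
d=(cv2.absdiff(T,T0).max(2)>40).astype(np.uint8); n,l,st,ce=cv2.connectedComponentsWithStats(d[:260])
print([(st[i].tolist()) for i in range(1,n) if st[i][4]>25])
E
```

```text
clock: 37.7
position: [0.5462, -0.2198, 0.3493]
ee_rot: [0.989, 0.148, -0.002, -0.0]
ft_force: [0.2, 0.4, -0.3]
grip_width: 0.998
grasp_force: 0.0
[[317, 47, 59, 137, 1648], [408, 61, 14, 44, 73], [366, 65, 15, 42, 129], [380, 70, 35, 20, 332], [415, 81, 7, 17, 41], [305, 94, 103, 166, 2985], [408, 103, 8, 16, 39], [414, 112, 6, 10, 26], [153, 147, 19, 32, 541], [152, 148, 24, 34, 105], [334, 176, 8, 8, 27], [382, 179, 11, 22, 119], [346, 248, 23, 12, 152]]
```

With the arm clear, the only differences from the first top picture are the cover (now in the pocket) and the arm. The stylus, holder, spool and bin pixels are unchanged. Handing in.

```bash
python3 -c "
from workcell import order
print(order.hand_in())"
```

```text
the job is handed in; nothing more can be done
None
```

The job is handed in at about 38 s: the cover is in the fixture pocket, the button was pushed to its stop with the stylus, and the stylus is back in its holder, though my first touch tipped the cover on its stand before I regripped it.

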